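# Change over the dishes on a laboratory shaker and set its speed

## Robot

A 6-joint arm with a two-finger parallel gripper is mounted at the origin on the work surface. World frame = base frame: x ahead of the robot, y to its left, z up, the work surface at z = 0. Lengths are in mm, angles in rad, forces in N, time in s.
With the tool pointing down it reaches from about 325 to 750 mm from the base axis. Payload 7.6 kg.
Tool frame: the origin (TCP) lies between the finger pads, 19 mm behind the fingertips; this is the grasp point; z points along the fingers, y is the line along which they close (so a half turn about z gives the same grasp; the last joint's range is limited). The gripper opens to 85 mm and grips with 20 to 120 N. Pads are 22 mm wide; open, the fingers measure 114 mm over their backs; the gripper's body (76 mm by 85 mm) begins 54 mm behind the grasp point. The pads swing forward as they close: fully open they stand 13 mm farther back than shut.
Start: joints at [-1.205, 0.052, 1.401, -0, 1.689, -0.07], TCP at [221.647, -475.938, 250.023] pointing down, gripper open.
Joint ranges: [-2.9, 2.9], [-0.91, 2.17], [0.12, 2.37], [-1.06, 4.2], [0.26, 2.73], [-2.93, 2.93]. Speed limits (rad/s): [2.57, 2.57, 3.01, 3.14, 3.14, 3.14].

## Interface

Orientations are given as a unit quaternion [w, x, y, z].
In Python, from station import read_state, snapshot, camera_params, finish_job, find_in, regions_of gives the robot as it stands.
- The arm moves only by the tool move_arm, never from a script. Its argument "targets" is a list of rows, each a list of 7 numbers: the shift along the tool's x, y, z scaled (see below), then the turn, a rotation vector about the tool's x, y, z scaled (see below), then the closure, from 0 (fully open) to 1 (shut). In form: [[dx, dy, dz, wx, wy, wz, fingers], ...]. A call has 1 to 8 rows; each row shifts and turns the commanded pose from where the row before left it, along the tool's axes as they then stand; what a row does not reach is not made up. The controller multiplies each number of a shift by 150 mm and each number of a turn by pi rad. A row lasts 1/8 s, in which the tool goes at most 62.5 mm and 10.7 degrees, less where a joint would pass 70% of its speed; a pose out of reach is approached as far as the arm can. A call with a number of a shift or a turn outside -1 to 1 is refused whole. A call with a gripper value outside its range is refused whole. The fingers move at their own pace and stop on an object; "newtons" is the grip in N (left out, the last holds). Time passes only in rows, so rows that do not move let the fingers close. It gives the time, the measured TCP pose, the force, the opening and the grip force at its end, in the units of the state.
- read_state(): the state, without advancing time (a new reading comes with each control period).
- snapshot(name): name is "side" or "top" or "wrist"; returns the picture (384x512x3 uint8, red, green, blue); there is no depth.
- camera_params(name): a dict with "fx", "fy", "cx", "cy" (pixels), "pose" (4x4, takes a point from camera to world coordinates). Camera axes: x right, y down, z forward; pixel columns grow to the right and rows downward; lengths in mm; the calibration is good to about 2 mm. A picture is of the moment at which its call begins: read the wrist's pose just before it. camera_params takes no time and is no camera call; for the wrist camera it gives the pose at the moment of the call.
- finish_job(): hands the job in; it is judged then, once.
Trained networks look in the newest picture that a camera, given by its name, has taken for a name from the list of things; names that differ only in an ending like _2 or _b are one class to them, and where a whole thing is asked for, a point or a joint stands for the part that bears it (a point fixed in the world has none). Each returns a list of dicts, best first, with "conf" (0 to 1); they miss things now and then, are a little off and sometimes report something else, mostly with a low value. They report only what shows in the picture. A call takes as long as a camera call.
- find_in(target, camera): "location" ([column, row] in pixels, amid what is visible of it).
- regions_of(target, camera): "region" (384x512 bool, what is visible of it) and "location" ([column, row] in pixels, amid what is visible of it).
The state is a dict: "time_s": time; "joint_pos": joint angles; "joint_velocities": joint speeds; "tau": joint torques, N m; "tool_pos": TCP position; "eef_rot": TCP orientation; "wrist_force": force on the tool from outside, world axes, zero at the start; "torque": the same for the moment, N m; "grip_width": opening from 0.0 (shut) to 1.0 (fully open); "grasp_force": force on a finger pad.
Only numpy, scipy, OpenCV 4.12 (cv2) and the standard library are available. Lean on these libraries where they do the work, as an engineer would, in place of code of your own. Each camera call takes 0.05 s, during which the arm holds its last target. There are 200 camera calls.

## Task

Turn the shaker's speed sleeve back to 0, then clear the finished dishes (orange lids) from the platform into the yellow tray, flat and side by side, and seat every fresh dish (turquoise lid) fully home in a nest of its own outline, round in round and square in square. Only when all are in place set the sleeve to 4, and last push the run lever right over to on; leave the other things on the bench alone.

Things in the scene. Friction and masses are not known exactly. Their poses are not given: they have to be found in the camera images.
- shaker: Fixed low orbital shaker, yawed. Origin: centre of its underside; the aluminium platform on it is 220 x 220 mm, its upper face 55 mm above the bench. Four 8 mm deep nests are sunk in the platform: two round, two square, on a 104 mm square pattern, like shapes across the diagonal.
- nest0 (a point): Centre of the floor of a round nest, 63 mm in diameter, 8 mm deep, floor 47 mm above the bench, rubber-lined (dark). Axes parallel to the shaker's.
- nest1 (a point): As nest0: the other round nest.
- nest2 (a point): Centre of the floor of a square nest, 57 x 57 mm, 8 mm deep, floor 47 mm above the bench, rubber-lined; sides along the shaker's x and y.
- nest3 (a point): As nest2: the other square nest.
- tray: Shallow yellow tray for finished dishes, heavy and fixed, outside 140 (x) x 220 (y) x 12 mm, walls and floor 5 mm thick. Origin: centre of the underside.
- controller: Fixed white speed controller box, 120 (x) x 220 (y) x 55 mm tall, yawed. Origin: centre of its underside. On top: the speed sleeve on its -y half (centre at x -15, y -52 mm in its frame) and the run lever on its +y half (centre at x 0, y 55 mm).
- sleeve (a joint): Speed sleeve: ribbed grey upright cylinder, 50 mm in diameter, 35 mm tall, turning about its axis with 8 click stops 0 to 7: joint = 0.35 rad x number, growing clockwise from above; springs to the nearest stop. Its red line points at printed numbers on its far (+x) side (4 is yellow); line's direction in the controller's frame, anticlockwise from +x: 1.225 rad - joint.
- sleeve_grip (a point): On the sleeve's axis, 25 mm above the controller's top: the height to put the TCP to grip it from above.
- run (a joint): Angle of the run lever: 0 = off (leaning towards the controller's -x side, to the robot), 1.0 rad = on (leaning to its +x side, away from the robot). It stays where it is left; its hinge is along the controller's y axis, 22 mm above the box's top.
- run_tip (a point): Centre of the green ball, 26 mm in diameter, at the end of the run lever, 55 mm from its hinge.
- fresh_round1: Culture dish, plain upright disc 60 mm in diameter and 26 mm tall, 70 g, white with a turquoise lid (the top 12 mm). Origin: centre of the underside, z up. It fits only the round nests. May be absent (None). Fresh; starts on the bench at the robot's left.
- fresh_round2: Culture dish, plain upright disc 60 mm in diameter and 26 mm tall, 70 g, white with a turquoise lid (the top 12 mm). Origin: centre of the underside, z up. It fits only the round nests. May be absent (None). As fresh_round1.
- fresh_square1: Culture dish, plain upright square 54 x 54 mm and 26 mm tall, 70 g, white with a turquoise lid (the top 12 mm). Origin: centre of the underside, z up, x and y along the sides. It fits only the square nests. May be absent (None). Fresh; starts on the bench at the robot's left.
- fresh_square2: Culture dish, plain upright square 54 x 54 mm and 26 mm tall, 70 g, white with a turquoise lid (the top 12 mm). Origin: centre of the underside, z up, x and y along the sides. It fits only the square nests. May be absent (None). As fresh_square1.
- done_round1: Culture dish, plain upright disc 60 mm in diameter and 26 mm tall, 70 g, white with a orange lid (the top 12 mm). Origin: centre of the underside, z up. It fits only the round nests. May be absent (None). Finished; starts seated in nest0.
- done_round2: Culture dish, plain upright disc 60 mm in diameter and 26 mm tall, 70 g, white with a orange lid (the top 12 mm). Origin: centre of the underside, z up. It fits only the round nests. May be absent (None). Finished; starts seated in nest1.
- done_square1: Culture dish, plain upright square 54 x 54 mm and 26 mm tall, 70 g, white with a orange lid (the top 12 mm). Origin: centre of the underside, z up, x and y along the sides. It fits only the square nests. May be absent (None). Finished; starts seated in nest2.
- done_square2: Culture dish, plain upright square 54 x 54 mm and 26 mm tall, 70 g, white with a orange lid (the top 12 mm). Origin: centre of the underside, z up, x and y along the sides. It fits only the square nests. May be absent (None). Finished; starts seated in nest3.
- bottle: Bystander: amber reagent bottle, 56 mm in diameter, 110 mm tall. Origin: centre of the underside.
- beaker: Bystander: open glass beaker, 70 mm in diameter, 80 mm tall. Origin: centre of the underside.
- tube_rack: Bystander: yellow tube rack, 80 x 160 x 45 mm with white tube caps to 66 mm. Origin: centre of the underside.
- slide_box: Bystander: blue slide box, 90 x 110 x 30 mm. Origin: centre of the underside.
- marker: Bystander: black marker pen with red cap, 100 mm long, 17 mm thick, lying along its x. Origin: middle of its underside.

How it is judged:
By the outcome, as a careful person would: the job done as asked, in the order asked, and still so for the second after the job is handed in, with the robot touching nothing.
Of fresh_round1, fresh_round2, fresh_square1, fresh_square2 only 3 to 4 are there at a start; the rules pass over those that are not, and their reading is None.
Of done_round1, done_round2, done_square1, done_square2 only 1 to 2 are there at a start; the rules pass over those that are not, and their reading is None.
At some moment in a run one of fresh_round1, fresh_round2, fresh_square1, fresh_square2 may be knocked a few centimetres aside while the robot is not near it.
Once in a run the grip may slacken for a moment while it holds something.
It also fails if it takes over 208 s, if anything falls off the work surface, if the arm or the gripper's body presses on something with over 40 N, if the wrist force passes 120 N, or if a joint passes its speed limit or range.

## Working session

There is one attempt and no reset: what is moved stays moved. The work goes in short steps, Python scripts to look and compute and a tool call to move; the robot and the scene stay as the last step left them, time stands still between calls to the robot, and variables do not carry over. Pictures are saved under pics/ and viewed, at most 14 in all, crops included, and the job is handed in when it is done.

Besides the shell and the picture viewer there is one more tool, called after "Request:" by a JSON object that holds its "method" and its "body", one argument or row to a line. move_arm: Moves the arm, as the interface text tells. Shifts and turns lie within -1 to 1; 1 stands for 150 mm of shift or pi rad of turn. Its arguments: {"type":"object","properties":{"targets":{"type":"array","items":{"type":"array","items":{"type":"number","minimum":-1,"maximum":1}}},"newtons":{"type":"number"}},"required":["targets"]}

```bash
ls; mkdir -p pics
python3 - <<'E'
from station import *
import cv2,numpy as np
s=read_state();print(s)
for n in("top","side"):
    im=snapshot(n);cv2.imwrite(f"pics/{n}0.png",im[:,:,::-1]);p=camera_params(n);print(n,p)
print(camera_params("wrist"))
E
```

```text
pics
{'time_s': 0.0, 'joint_pos': array([-1.20525805e+00,  5.28185534e-02,  1.40174573e+00,  6.49732294e-06,
        1.68858167e+00, -7.02890402e-02]), 'joint_velocities': array([-1.48620146e-03, -3.04513907e-04,  1.38486256e-03,  9.25384833e-05,
       -2.30516297e-05, -6.34359563e-04]), 'tau': array([-2.87140565e-04, -3.81666291e+01, -3.60185874e+01, -3.56327678e-05,
        6.21211657e-03,  8.94091500e-06]), 'tool_pos': array([ 221.56388207, -475.65482817,  249.17132874]), 'eef_rot': array([-7.68674934e-04,  9.76350250e-01,  2.16193399e-01, -1.11044990e-04]), 'wrist_force': array([-0.10232215,  0.38753677, -0.23052985]), 'torque': array([ 0.01822614,  0.00184773, -0.0035544 ]), 'grasp_force': 0.0, 'grip_width': 0.9995184463023588}
top {'fx': 363.5873546363619, 'fy': 363.5873546363619, 'cx': 247.53930972169277, 'cy': 192.09578614621506, 'pose': array([[ 1.78008221e-03, -9.82345381e-01,  1.87067860e-01,
         4.08188921e+02],
       [-9.99831990e-01,  1.66440850e-03,  1.82543764e-02,
         7.23616237e+00],
       [-1.82434597e-02, -1.87068925e-01, -9.82177374e-01,
         9.8
[... 313 characters left out ...]
.93379896e-01, -5.78091000e-01,  7.92726316e-01,
        -8.07783047e+02],
       [-1.35421888e-02, -8.06328060e-01, -5.91313511e-01,
         6.97839593e+02],
       [ 0.00000000e+00,  0.00000000e+00,  0.00000000e+00,
         1.00000000e+00]])}
{'fx': 308.00065691049514, 'fy': 308.00065691049514, 'cx': 263.5926403425225, 'cy': 193.06801701748446, 'pose': array([[ 4.21139621e-01, -8.65104311e-01, -2.72462751e-01,
         2.91454869e+02],
       [-9.06993323e-01, -4.02392279e-01, -1.24272140e-01,
        -4.44767748e+02],
       [-2.12854353e-03,  2.99457817e-01, -9.54107166e-01,
         3.72593858e+02],
       [ 0.00000000e+00,  0.00000000e+00,  0.00000000e+00,
         1.00000000e+00]])}
```

View pics/top0.png

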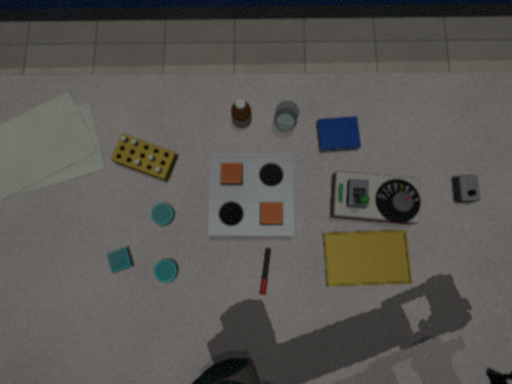

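View pics/side0.png

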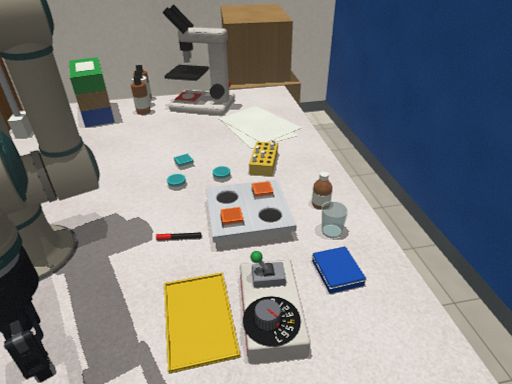

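The top view shows a shaker with orange squares at (231,174) and (272,213), and empty round nests at (271,174) and (231,213). There are fresh rounds at (163,214) and (166,270) and a fresh square at (120,259). The controller is at (376,197) and the tray at (366,257).

```bash
cat > h.py <<'E'
from station import *
import cv2,numpy as np,sys
from scipy.spatial.transform import Rotation as R
def unproj(p,px,z):
    px=np.atleast_2d(px).astype(float)
    d=np.c_[(px[:,0]-p["cx"])/p["fx"],(px[:,1]-p["cy"])/p["fy"],np.ones(len(px))]@p["pose"][:3,:3].T
    o=p["pose"][:3,3]
    return o+d*((z-o[2])/d[:,2])[:,None]
def proj(p,X):
    c=(np.atleast_2d(X)-p["pose"][:3,3])@p["pose"][:3,:3]
    return np.c_[c[:,0]/c[:,2]*p["fx"]+p["cx"],c[:,1]/c[:,2]*p["fy"]+p["cy"]]
HS={"turq":((80,90,40),(98,255,255)),"orange":((3,150,90),(14,255,255)),"yellow":((20,150,90),(32,255,255)),"green":((45,120,40),(75,255,255)),"red":((174,130,60),(180,255,255))}
def blobs(im,col,mina=60):
    m=cv2.inRange(cv2.cvtColor(im,cv2.COLOR_RGB2HSV),*[np.array(v) for v in HS[col]])
    n,l,st,c=cv2.connectedComponentsWithStats(m)
    return [(c[i],l==i,st[i,4]) for i in range(1,n) if st[i,4]>=mina]
def outline(p,mask,z):
    """contour on plane z: centre, (w,h), angle of min rect, area"""
    c=max(cv2.findContours(mask.astype(np.uint8),cv2.RETR_EXTERNAL,cv2.CHAIN_APPROX_NONE)[0],key=len)[:,0]
    w=unproj(p,c,z)[:,:2].astype(np.float32)
    (x,y),s,a=cv2.minAreaRect(w)
    return (round(x,1),round(y,1)),(round(s[0]),round(s[1])),round(np.deg2rad(a),3),round(cv2.contourArea(w)/(s[0]*s[1]),2)
def look(cam):
    s=read_state();p=camera_params(cam);return snapshot(cam),p
def pose():
    s=read_state();q=s["eef_rot"];return np.array(s["tool_pos"]),R.from_quat([q[1],q[2],q[3],q[0]])
def yaw():
    m=pose()[1].as_matrix();return np.arctan2(m[1,0],m[0,0])
def plan(way,grip,step=45,ang=.15):
    """way: list of (x,y,z,yaw,[step]); prints rows from the measured pose"""
    P,q=pose();rows=[]
    for w in way:
        x,y,z,a=w[:4];st=w[4] if len(w)>4 else step
        T=np.array([x,y,z]);Q=R.from_euler("z",a)*R.from_quat([1,0,0,0])
        n=int(max(np.ceil(np.linalg.norm(T-P)/st),np.ceil((q.inv()*Q).magnitude()/ang),1))
        P0,rv=P,(q.inv()*Q).as_rotvec();q0=q
        for i in range(1,n+1):
            Pi=P0+(T-P0)*i/n;Qi=q0*R.from_rotvec(rv*i/n)
            d=np.round(q.inv().apply(Pi-P)/150,3);r=np.round((q.inv()*Qi).as_rotvec()/np.pi,3)
            rows.append([*map(float,d),*map(float,r),grip])
            P=P+q.apply(d*150);q=q*R.from_rotvec(r*np.pi)
    for i in range(0,len(rows),8):print(str([[v+0 for v in r] for r in rows[i:i+8]]).replace(" ","").replace(".0,",",").replace("-0,","0,"))
    print(len(rows),"rows")
E
python3 - <<'E'
from h import *
im=cv2.imread("pics/top0.png")[:,:,::-1].copy();p=camera_params("top")
for col,z in(("turq",26),("orange",73),("yellow",12),("green",100),("red",90)):
    for c,m,a in blobs(im,col,20):print(col,c.round(),a,outline(p,m,z),unproj(p,c,z)[0,:2].round(1))
g=cv2.cvtColor(im,cv2.COLOR_RGB2HSV)
m=((g[:,:,1]<40)&(g[:,:,2]>150)).astype(np.uint8)
print(np.unique(g[150:240:10,212:290:8,2],return_counts=False)[:40])
dark=(g[:,:,2]<60).astype(np.uint8)
n,l,st,c=cv2.connectedComponentsWithStats(dark)
for i in range(1,n):
    if st[i,4]>150:print("dark",c[i].round(1),st[i],unproj(p,c[i],47)[0].round(1))
big=cv2.resize(im[140:300,90:440],None,fx=2.28,fy=2.28,interpolation=cv2.INTER_CUBIC);cv2.imwrite("pics/crop.png",big[:,:,::-1])
E
```

```text
turq [162. 214.] 359 ((532.1, 252.4), (57, 54), np.float64(1.571), 0.78) [532.5 252.9]
turq [119. 260.] 402 ((412.1, 360.3), (51, 54), np.float64(0.349), 0.89) [411.9 360.1]
turq [165. 270.] 407 ((384.6, 237.5), (56, 57), np.float64(0.799), 0.78) [384.7 237.5]
orange [231. 173.] 360 ((632.6, 66.0), (49, 48), np.float64(1.569), 0.94) [632.9  66.9]
orange [271. 213.] 402 ((528.4, -35.2), (51, 51), np.float64(1.566), 0.9) [527.9 -34.7]
yellow [144. 157.] 875 ((697.7, 319.4), (159, 77), np.float64(1.223), 0.8) [694.6 316. ]
yellow [366. 257.] 4094 ((419.2, -287.1), (133, 216), np.float64(0.038), 0.93) [ 418.7 -284.9]
green [340. 193.] 40 ((575.7, -204.7), (5, 38), np.float64(1.525), 0.74) [ 574.3 -205.1]
green [363. 199.] 61 ((560.6, -261.1), (20, 20), np.float64(0.265), 0.74) [ 560.2 -261. ]
[ 11  12  14  15  17  19  25  36  60  82  83  87  96 101 102 105 106 107
 108 110 111 112 113 114 115 116 117 118 119 120 121 122 123 124]
dark [243.7   9.3] [   0    0  512   22 9984] [1128.4   36.8   47. ]
dark [241.1 116. ] [232 104  19  24 351] [799.3  42.6  47. ]
dark [270.8 174.4] [260 164  23  22 407] [634.8 -36.9  47. ]
dark [389.6 201.5] [ 330  174   90   50 1724] [ 561.4 -344.7   47. ]
dark [457.9 190.8] [452 176  23  27 245] [ 589.5 -523.1   47. ]
dark [356.2 195.9] [346 180  21  28 301] [ 576.5 -258.9   47. ]
dark [230.7 213.3] [219 202  24  23 436] [531.   68.4  47. ]
dark [266.  263.1] [262 248   9  31 156] [403.9 -22.4  47. ]
dark [318.7 346.4] [ 192  278  279  106 7916] [ 205.9 -148.7   47. ]
dark [497.8 376.8] [486 368  26  16 266] [ 140.4 -569.4   47. ]
```

View pics/crop.png

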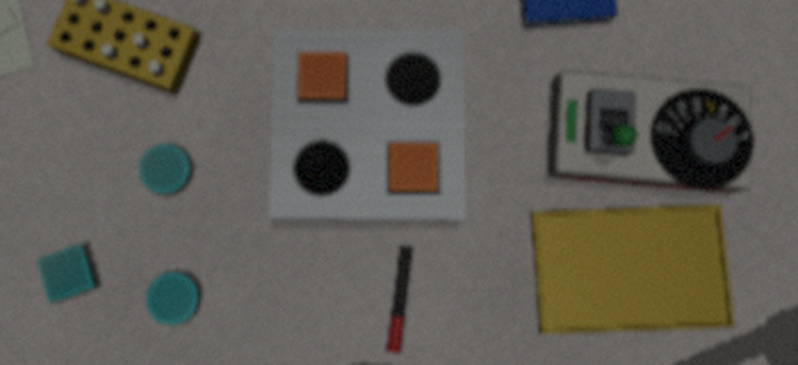

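Run:
```python
from h import *
plan([(545,-310,250,-0.8)],0)
```

```text
[[0.269,-0.01,0,0,0,0.044,0],[0.265,-0.047,-0.001,0,0,0.043,0],[0.256,-0.083,0,0,0,0.044,0],[0.243,-0.116,-0.001,0,0,0.044,0],[0.224,-0.15,0,0,0,0.044,0],[0.201,-0.178,-0.001,0,0,0.043,0],[0.176,-0.204,0,0,0,0.044,0],[0.145,-0.227,-0.001,0,0,0.044,0]]
[[0.113,-0.244,0,0,0,0.043,0]]
9 rows
```

Request:
{"method": "move_arm", "body": {
  "targets": [
    [0.269, -0.01, 0, 0, 0, 0.044, 0],
    [0.265, -0.047, -0.001, 0, 0, 0.043, 0],
    [0.256, -0.083, 0, 0, 0, 0.044, 0],
    [0.243, -0.116, -0.001, 0, 0, 0.044, 0],
    [0.224, -0.15, 0, 0, 0, 0.044, 0],
    [0.201, -0.178, -0.001, 0, 0, 0.043, 0],
    [0.176, -0.204, 0, 0, 0, 0.044, 0],
    [0.145, -0.227, -0.001, 0, 0, 0.044, 0]
  ]
}}

```text
time_s: 1.1
tool_pos: [510.1, -327.8, 250.0]
eef_rot: [-0.0, 0.945, -0.328, -0.0]
wrist_force: [-0.1, -0.1, -0.3]
grip_width: 0.996
grasp_force: 0.0
```

Request:
{"method": "move_arm", "body": {
  "targets": [
    [0.113, -0.244, 0, 0, 0, 0.043, 0],
    [0, 0, 0, 0, 0, 0, 0],
    [0, 0, 0, 0, 0, 0, 0]
  ]
}}

```text
time_s: 1.48
tool_pos: [544.7, -310.3, 250.0]
eef_rot: [0.0, 0.921, -0.388, -0.001]
wrist_force: [-0.4, -0.2, 0.4]
grip_width: 1.004
grasp_force: 0.0
```

Run:
```python
from h import *
im,p=look("wrist");cv2.imwrite("pics/w1.png",cv2.resize(im,None,fx=1.5,fy=1.5)[:,:,::-1])
print(pose()[0],yaw(),read_state()["joint_pos"])
np.save("w1.npy",im)
for col,z in(("yellow",12),("green",95),("red",90)):
    for c,m,a in blobs(im,col,30):print(col,c.round(),a,outline(p,m,z),unproj(p,c,z)[0,:2].round(1))
for r in regions_of("sleeve","wrist")[:2]:
    print(r["conf"],r["location"],r["region"].sum(),outline(p,r["region"],90))
```

```text
[ 544.38616483 -310.68291636  250.34576261] -0.7987703476014977 [-5.77362985e-01  3.44216658e-01  1.06809346e+00 -3.40340419e-04
  1.72989146e+00  1.79214975e+00]
yellow [269.  87.] 47 ((600.0, -377.0), (8, 14), np.float64(1.338), 0.23) [ 600.7 -378. ]
yellow [325. 232.] 15763 ((421.3, -290.9), (141, 218), np.float64(0.038), 0.94) [ 426.1 -301.5]
green [199. 219.] 1056 ((570.8, -244.1), (29, 71), np.float64(1.476), 0.49) [ 564.  -240.2]
0.89 [295.7, 133.7] 2490 ((556.5, -363.0), (49, 51), np.float64(1.546), 0.78)
0.69 [62.1, 273.5] 10417 ((629.2, -79.9), (140, 106), np.float64(1.562), 0.76)
```

View pics/w1.png

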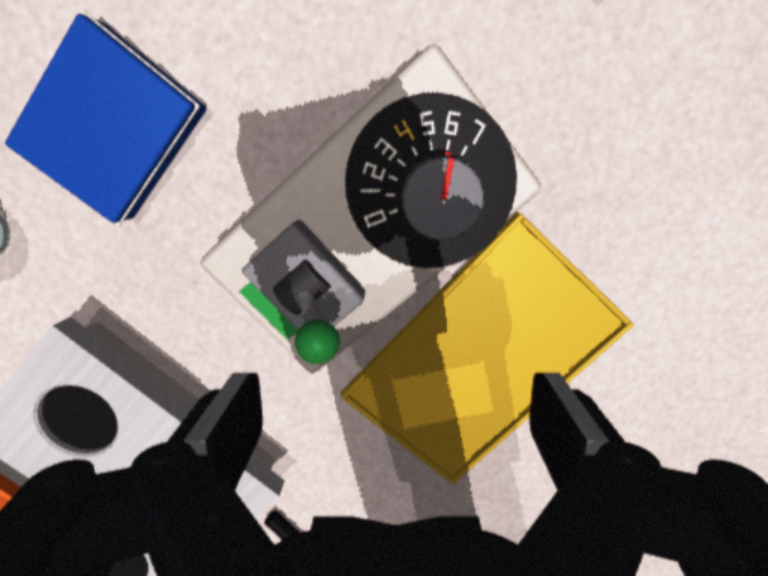

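Run:
```python
from h import *
plan([(556.5,-363,150,-0.8),(556.5,-363,80,-0.8,35)],0)
P=[0,0,0,0,0,-round(2.1/14/np.pi,4)];print(P)
```

```text
[[0.102,0.061,0.224,0,0,0,0],[0.102,0.062,0.223,0,0,0,0],[0.102,0.061,0.224,0,0,0,0],[0,0,0.233,0,0,0,0],[0,0,0.233,0,0,0,0]]
5 rows
[0, 0, 0, 0, 0, -0.0477]
```

Request:
{"method": "move_arm", "body": {
  "targets": [
    [0.102, 0.061, 0.224, 0, 0, 0, 0],
    [0.102, 0.062, 0.223, 0, 0, 0, 0],
    [0.102, 0.061, 0.224, 0, 0, 0, 0],
    [0, 0, 0.233, 0, 0, 0, 0],
    [0, 0, 0.233, 0, 0, 0, 0],
    [0, 0, 0, 0, 0, 0, 0],
    [0, 0, 0, 0, 0, 0, 1],
    [0, 0, 0, 0, 0, 0, 1]
  ],
  "newtons": 60
}}

```text
time_s: 2.58
tool_pos: [557.9, -363.3, 82.8]
eef_rot: [0.001, 0.921, -0.389, 0.002]
wrist_force: [-12.7, -13.3, 16.1]
grip_width: 0.603
grasp_force: 10.7
```

Request:
{"method": "move_arm", "body": {
  "targets": [
    [0, 0, 0, 0, 0, 0, 1],
    [0, 0, 0, 0, 0, 0, 1],
    [0, 0, 0, 0, 0, 0, 1]
  ]
}}

```text
time_s: 2.95
tool_pos: [557.1, -364.2, 83.6]
eef_rot: [0.002, 0.921, -0.389, 0.002]
wrist_force: [-5.8, -1.1, 7.2]
grip_width: 0.566
grasp_force: 62.8
```

Request:
{"method": "move_arm", "body": {
  "targets": [
    [0, 0, 0, 0, 0, -0.0477, 1],
    [0, 0, 0, 0, 0, -0.0477, 1],
    [0, 0, 0, 0, 0, -0.0477, 1],
    [0, 0, 0, 0, 0, -0.0477, 1],
    [0, 0, 0, 0, 0, -0.0477, 1],
    [0, 0, 0, 0, 0, -0.0477, 1],
    [0, 0, 0, 0, 0, -0.0477, 1]
  ]
}}

```text
time_s: 3.82
tool_pos: [557.8, -362.0, 83.5]
eef_rot: [0.0, 0.992, 0.127, 0.001]
wrist_force: [-6.1, 6.9, 9.3]
grip_width: 0.568
grasp_force: 45.0
```

Request:
{"method": "move_arm", "body": {
  "targets": [
    [0, 0, 0, 0, 0, -0.0477, 1],
    [0, 0, 0, 0, 0, -0.0477, 1],
    [0, 0, 0, 0, 0, -0.0477, 1],
    [0, 0, 0, 0, 0, -0.0477, 1],
    [0, 0, 0, 0, 0, -0.0477, 1],
    [0, 0, 0, 0, 0, -0.0477, 1],
    [0, 0, 0, 0, 0, -0.0477, 1],
    [0, 0, 0, 0, 0, 0, 1]
  ]
}}

```text
time_s: 4.82
tool_pos: [556.3, -360.4, 83.5]
eef_rot: [-0.002, 0.796, 0.606, -0.0]
wrist_force: [-15.8, 14.9, 16.4]
grip_width: 0.569
grasp_force: 60.4
```

Request:
{"method": "move_arm", "body": {
  "targets": [
    [0, 0, 0, 0, 0, 0, 0],
    [0, 0, 0, 0, 0, 0, 0],
    [0, 0, 0, 0, 0, 0, 0],
    [0, 0, -0.25, 0, 0, 0, 0],
    [0, 0, -0.35, 0, 0, 0, 0],
    [0, 0, -0.35, 0, 0, 0, 0],
    [0, 0, 0, 0, 0, 0, 0],
    [0, 0, 0, 0, 0, 0, 0]
  ]
}}

```text
time_s: 5.82
tool_pos: [557.2, -362.4, 221.9]
eef_rot: [-0.0, 0.796, 0.605, -0.0]
wrist_force: [-0.9, -0.0, -0.5]
grip_width: 1.0
grasp_force: 0.0
```

Run:
```python
from h import *
im,p=look("wrist");cv2.imwrite("pics/w2.png",cv2.resize(im,None,fx=1.5,fy=1.5)[:,:,::-1])
print(pose()[0],yaw(),read_state()["joint_pos"])
for r in regions_of("sleeve","wrist")[:2]:
    print(r["conf"],r["location"],r["region"].sum(),outline(p,r["region"],90))
for col,z in(("yellow",12),("orange",73)):
    for c,m,a in blobs(im,col,30):print(col,c.round(),a,outline(p,m,z),unproj(p,c,z)[0,:2].round(1))
```

```text
[ 556.87858289 -362.18033197  220.7350016 ] 1.299015775678975 [-6.32184681e-01  4.64247872e-01  9.73657557e-01 -7.89006274e-05
  1.70627327e+00 -3.60415712e-01]
0.79 [264.2, 187.1] 2769 ((556.3, -360.5), (49, 54), np.float64(0.02), 0.78)
yellow [122. 128.] 24853 ((421.1, -290.6), (141, 217), np.float64(0.036), 0.94) [ 423.7 -280.1]
yellow [311. 180.] 37 ((605.1, -389.2), (8, 9), np.float64(1.298), 0.32) [ 604.9 -389.4]
```

View pics/w2.png

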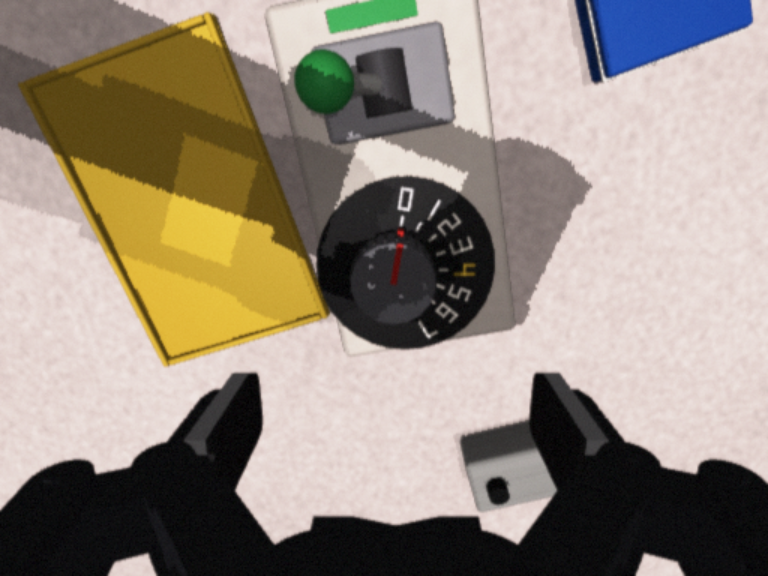

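Sleeve now reads 0, with its red line at the 0 mark (403,233). The tray is clear. Next I look at the platform.

Run:
```python
from h import *
plan([(560,16,270,0)],0,step=50)
```

```text
[[0.27,-0.073,-0.036,0,0,0.046,0],[0.258,-0.111,-0.036,0,0,0.046,0],[0.238,-0.147,-0.037,0,0,0.046,0],[0.215,-0.18,-0.036,0,0,0.046,0],[0.186,-0.209,-0.036,-0.001,0,0.046,0],[0.155,-0.234,-0.037,0,0,0.046,0],[0.119,-0.253,-0.037,0,0,0.046,0],[0.082,-0.268,-0.037,0,0,0.046,0]]
[[0.042,-0.277,-0.037,0,0,0.045,0]]
9 rows
```

Request:
{"method": "move_arm", "body": {
  "targets": [
    [0.27, -0.073, -0.036, 0, 0, 0.046, 0],
    [0.258, -0.111, -0.036, 0, 0, 0.046, 0],
    [0.238, -0.147, -0.037, 0, 0, 0.046, 0],
    [0.215, -0.18, -0.036, 0, 0, 0.046, 0],
    [0.186, -0.209, -0.036, -0.001, 0, 0.046, 0],
    [0.155, -0.234, -0.037, 0, 0, 0.046, 0],
    [0.119, -0.253, -0.037, 0, 0, 0.046, 0],
    [0.082, -0.268, -0.037, 0, 0, 0.046, 0]
  ]
}}

```text
time_s: 6.92
tool_pos: [559.4, -24.8, 264.5]
eef_rot: [0.001, 0.998, 0.069, -0.0]
wrist_force: [0.6, -0.5, -0.0]
grip_width: 0.997
grasp_force: 0.0
```

Request:
{"method": "move_arm", "body": {
  "targets": [
    [0.042, -0.277, -0.037, 0, 0, 0.045, 0],
    [0, 0, 0, 0, 0, 0, 0],
    [0, 0, 0, 0, 0, 0, 0]
  ]
}}

```text
time_s: 7.3
tool_pos: [560.0, 15.5, 270.2]
eef_rot: [0.001, 1.0, 0.002, -0.0]
wrist_force: [0.2, 0.0, -0.5]
grip_width: 0.997
grasp_force: 0.0
```

Run:
```python
from h import *
im,p=look("wrist");cv2.imwrite("pics/w3.png",cv2.resize(im,None,fx=1.5,fy=1.5)[:,:,::-1])
print(pose()[0],yaw())
for c,m,a in blobs(im,"orange",100):print(c.round(),a,outline(p,m,73),unproj(p,c,73)[0,:2].round(1))
for c,m,a in blobs(im,"turq",100):print(c.round(),a,outline(p,m,26),unproj(p,c,26)[0,:2].round(1))
dark=(im.max(2)<60).astype(np.uint8)
n,l,st,c=cv2.connectedComponentsWithStats(dark)
for i in range(1,n):
    if st[i,4]>800:print("dark",c[i].round(1),st[i],outline(p,l==i,55))
```

```text
[560.07602922  15.0442019  270.38957168] 0.00195503056764859
[213.  98.] 2996 ((634.5, 64.7), (53, 53), np.float64(1.563), 0.97) [635.4  64.7]
[312. 195.] 1856 ((531.2, -37.8), (53, 53), np.float64(0.001), 0.97) [534.7 -38.8]
[ 73. 182.] 1906 ((535.3, 248.8), (58, 64), np.float64(0.203), 0.78) [536.2 249. ]
[ 15. 267.] 1269 ((416.6, 355.7), (54, 64), np.float64(0.352), 0.72) [416.6 348.4]
[101. 282.] 1097 ((393.0, 238.0), (44, 66), np.float64(0.763), 0.77) [393.8 237.3]
dark [313.   98.6] [ 284   68   59   62 2808] ((633.9, -37.9), (61, 61), np.float64(0.165), 0.77)
dark [496.1 149.2] [481 118  31  66 938] ((579.5, -242.9), (17, 72), np.float64(1.478), 0.86)
dark [219.  191.6] [ 193  166   53   51 2108] ((531.0, 65.1), (60, 60), np.float64(0.759), 0.78)
dark [256.7 339.7] [    0   249   512   135 34196] ((352.6, 23.6), (730, 213), np.float64(1.569), 0.49)
```

View pics/w3.png

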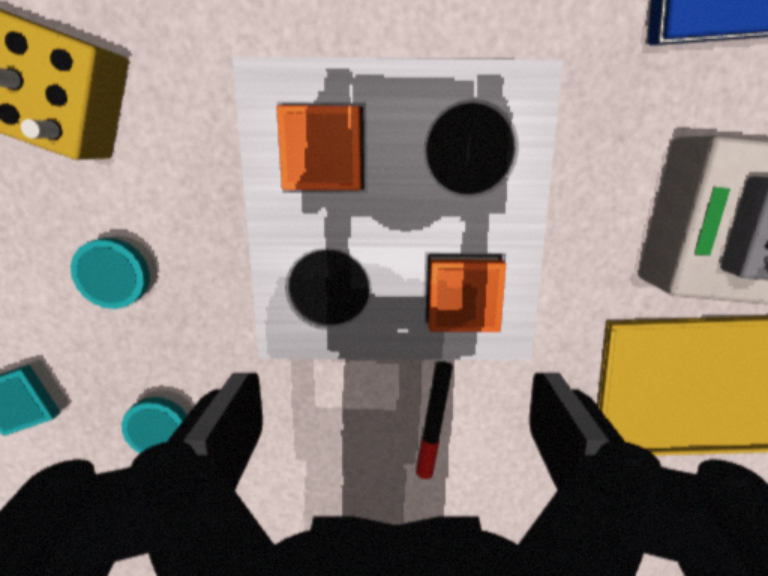

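Run:
```python
from h import *
plan([(531.2,-37.8,130,0),(531.2,-37.8,76,0,30)],0)
```

```text
[[-0.048,0.087,0.234,0,0,0,0],[-0.049,0.088,0.234,0,0,0,0],[-0.048,0.087,0.235,0.001,0,0,0],[-0.048,0.088,0.234,0,0,0.001,0],[0,0,0.18,0,0,0,0],[0,0,0.18,0,0,0,0]]
6 rows
```

Request:
{"method": "move_arm", "body": {
  "targets": [
    [-0.048, 0.087, 0.234, 0, 0, 0, 0],
    [-0.049, 0.088, 0.234, 0, 0, 0, 0],
    [-0.048, 0.087, 0.235, 0, 0, 0, 0],
    [-0.048, 0.088, 0.234, 0, 0, 0, 0],
    [0, 0, 0.18, 0, 0, 0, 0],
    [0, 0, 0.18, 0, 0, 0, 0],
    [0, 0, 0, 0, 0, 0, 0],
    [0, 0, 0, 0, 0, 0, 1]
  ],
  "newtons": 40
}}

```text
time_s: 8.35
tool_pos: [532.2, -37.8, 78.0]
eef_rot: [0.001, 1.0, 0.001, 0.002]
wrist_force: [0.8, -0.7, -0.5]
grip_width: 0.817
grasp_force: 0.0
```

Request:
{"method": "move_arm", "body": {
  "targets": [
    [0, 0, 0, 0, 0, 0, 1],
    [0, 0, 0, 0, 0, 0, 1],
    [0, 0, 0, 0, 0, 0, 1],
    [0, 0, 0, 0, 0, 0, 1]
  ]
}}

```text
time_s: 8.85
tool_pos: [532.8, -37.5, 78.8]
eef_rot: [0.002, 1.0, 0.001, 0.003]
wrist_force: [-0.5, -1.4, 6.4]
grip_width: 0.617
grasp_force: 43.3
```

Run:
```python
from h import *
print(pose()[0],yaw(),read_state()["wrist_force"])
plan([(531,-38,170,0,35),(421,-240,130,0.037),(419,-240.7,36,0.037,32)],1)
```

```text
[532.76079506 -37.45280188  78.78534987] 0.001710140935244451 [-0.46935234 -1.37745016  6.44158796]
[[-0.003,0.002,-0.203,0,-0.001,0,1],[-0.003,0.002,-0.202,0.001,0,0,1],[-0.004,0.001,-0.203,0,-0.001,0.001,1],[-0.122,0.225,0.045,0,0,-0.002,1],[-0.123,0.223,0.044,0,0,-0.002,1],[-0.125,0.224,0.045,0,0,-0.002,1],[-0.126,0.222,0.044,0,0,-0.002,1],[-0.127,0.221,0.045,0,0,-0.002,1]]
[[-0.129,0.221,0.045,0,0,-0.002,1],[-0.004,0.001,0.209,0,0,0,1],[-0.005,0.002,0.209,0,0,0,1],[-0.004,0.001,0.208,0,0,0,1]]
12 rows
```

Request:
{"method": "move_arm", "body": {
  "targets": [
    [-0.003, 0.002, -0.203, 0, -0.001, 0, 1],
    [-0.003, 0.002, -0.202, 0.001, 0, 0, 1],
    [-0.004, 0.001, -0.203, 0, -0.001, 0.001, 1],
    [-0.122, 0.225, 0.045, 0, 0, -0.002, 1],
    [-0.123, 0.223, 0.044, 0, 0, -0.002, 1],
    [-0.125, 0.224, 0.045, 0, 0, -0.002, 1],
    [-0.126, 0.222, 0.044, 0, 0, -0.002, 1],
    [-0.127, 0.221, 0.045, 0, 0, -0.002, 1]
  ]
}}

```text
time_s: 9.85
tool_pos: [437.8, -207.0, 135.1]
eef_rot: [-0.0, 1.0, 0.015, -0.002]
wrist_force: [0.1, -0.9, -0.8]
grip_width: 0.616
grasp_force: 43.6
```

Request:
{"method": "move_arm", "body": {
  "targets": [
    [-0.129, 0.221, 0.045, 0, 0, -0.002, 1],
    [-0.004, 0.001, 0.209, 0, 0, 0, 1],
    [-0.005, 0.002, 0.209, 0, 0, 0, 1],
    [-0.002, 0.001, 0.12, 0, 0, 0, 1],
    [0, 0, 0, 0, 0, 0, 1]
  ]
}}

```text
time_s: 10.48
tool_pos: [417.3, -239.8, 46.5]
eef_rot: [-0.001, 1.0, 0.018, -0.003]
wrist_force: [0.6, 0.3, -0.3]
grip_width: 0.617
grasp_force: 43.6
```

Run:
```python
from h import *
s=read_state();print(pose()[0],yaw(),s["wrist_force"],s["grip_width"],s["grasp_force"])
plan([(419,-240.7,37,0.037,15)],1)
```

```text
[ 417.31286628 -239.79615039   46.45603855] 0.036275088804756155 [ 0.55455448  0.31830201 -0.29539985] 0.6173934946825047 43.60534429550171
[[0.011,0.007,0.063,-0.001,0.002,0,1]]
1 rows
```

Place, release, then go over the second finished dish at (634.5, 65).

Request:
{"method": "move_arm", "body": {
  "targets": [
    [0.011, 0.007, 0.063, -0.001, 0.002, 0, 1],
    [0, 0, 0, 0, 0, 0, 1]
  ]
}}

```text
time_s: 10.72
tool_pos: [419.9, -241.4, 38.3]
eef_rot: [0.001, 1.0, 0.018, 0.001]
wrist_force: [-0.7, 0.1, 0.5]
grip_width: 0.617
grasp_force: 43.6
```

Request:
{"method": "move_arm", "body": {
  "targets": [
    [0, 0, 0, 0, 0, 0, 0],
    [0, 0, 0, 0, 0, 0, 0],
    [0, 0, 0, 0, 0, 0, 0],
    [0, 0, -0.25, 0, 0, 0, 0],
    [0, 0, -0.35, 0, 0, 0, 0],
    [0, 0, 0, 0, 0, 0, 0]
  ]
}}

```text
time_s: 11.48
tool_pos: [421.7, -242.5, 133.1]
eef_rot: [0.004, 1.0, 0.018, 0.005]
wrist_force: [0.0, 0.2, -0.6]
grip_width: 1.003
grasp_force: 0.0
```

Run:
```python
from h import *
im,p=look("wrist")
for c,m,a in blobs(im,"orange",100):print(c.round(),a,outline(p,m,31),unproj(p,c,31)[0,:2].round(1))
im,p=look("top")
for c,m,a in blobs(im,"turq",100):print(c.round(),a,outline(p,m,26))
for c,m,a in blobs(im,"orange",100):print(c.round(),a,outline(p,m,31))
plan([(600,40,140,0),(634.5,65,130,0),(634.5,65,77,0,27)],0,step=50)
```

```text
[259. 202.] 3945 ((418.8, -242.3), (56, 54), np.float64(0.025), 0.95) [ 421.3 -240.7]
[162. 214.] 358 ((532.1, 252.3), (57, 54), np.float64(1.571), 0.77)
[123. 249.] 383 ((439.8, 352.1), (51, 54), np.float64(0.338), 0.87)
[165. 270.] 404 ((384.6, 237.5), (56, 57), np.float64(0.799), 0.77)
[231. 173.] 364 ((642.9, 68.7), (52, 50), np.float64(1.569), 0.95)
[[0.181,-0.261,-0.011,0,0,0.002,0],[0.18,-0.263,-0.012,0,0,0.001,0],[0.179,-0.263,-0.011,0,0,0.002,0],[0.177,-0.264,-0.011,0.001,0,0.002,0],[0.175,-0.266,-0.011,0,-0.001,0.001,0],[0.175,-0.265,-0.011,0,0,0.002,0],[0.173,-0.267,-0.011,0,0,0.002,0],[0.23,-0.167,0.067,0,0,0,0]]
[[0,0,0.176,0,0,0,0],[0,0,0.177,0,0,0,0]]
10 rows
```

Request:
{"method": "move_arm", "body": {
  "targets": [
    [0.181, -0.261, -0.011, 0, 0, 0.002, 0],
    [0.18, -0.263, -0.012, 0, 0, 0.001, 0],
    [0.179, -0.263, -0.011, 0, 0, 0.002, 0],
    [0.177, -0.264, -0.011, 0.001, 0, 0.002, 0],
    [0.175, -0.266, -0.011, 0, -0.001, 0.001, 0],
    [0.175, -0.265, -0.011, 0, 0, 0.002, 0],
    [0.173, -0.267, -0.011, 0, 0, 0.002, 0],
    [0.23, -0.167, 0.067, 0, 0, 0, 0]
  ]
}}

```text
time_s: 12.58
tool_pos: [634.8, 67.0, 128.6]
eef_rot: [-0.0, 1.0, -0.0, -0.001]
wrist_force: [-0.1, -0.5, 1.0]
grip_width: 1.0
grasp_force: 0.0
```

Run:
```python
from h import *
print(pose()[0],pose()[1].as_matrix().round(4).tolist())
plan([(634.5,65,110,0),(634.5,65,77,0,25)],0,step=30)
```

```text
[634.79762665  67.03421151 128.62362762] [[1.0, -0.0, -0.0023], [-0.0, -1.0, 0.0008], [-0.0023, -0.0008, -1.0]]
[[-0.002,0.014,0.124,0,0.001,0,0],[0,0,0.11,0,0,0,0],[0,0,0.11,0,0,0,0]]
3 rows
```

Request:
{"method": "move_arm", "body": {
  "targets": [
    [-0.002, 0.012, 0.124, 0, 0, 0, 0],
    [0, 0, 0.11, 0, 0, 0, 0],
    [0, 0, 0.11, 0, 0, 0, 0],
    [0, 0, 0, 0, 0, 0, 1],
    [0, 0, 0, 0, 0, 0, 1],
    [0, 0, 0, 0, 0, 0, 1],
    [0, 0, 0, 0, 0, 0, 1],
    [0, 0, 0, 0, 0, 0, 1]
  ]
}}

```text
time_s: 13.58
tool_pos: [634.6, 64.6, 80.0]
eef_rot: [-0.002, 1.0, -0.0, 0.001]
wrist_force: [-1.3, 4.8, 2.1]
grip_width: 0.619
grasp_force: 42.5
```

Run:
```python
from h import *
print(pose()[0],yaw(),read_state()["wrist_force"],read_state()["grip_width"])
plan([(634.5,65,140,0,35),(423,-340,140,0.037,50),(423,-340.7,48,0.037,32)],1)
```

```text
[634.5977744   64.6152714   80.02435427] -0.0005873808292072788 [-1.25045823  4.77879768  2.0915188 ] 0.6190898852617669
[[0,-0.002,-0.2,-0.001,0,0,1],[0,-0.001,-0.2,0,0,0,1],[-0.141,0.27,0,0,0,-0.001,1],[-0.142,0.27,0,0,0,-0.001,1],[-0.142,0.269,-0.001,0,0,-0.002,1],[-0.144,0.268,0,0,0,-0.001,1],[-0.145,0.268,0,0,0,-0.001,1],[-0.146,0.267,0,0,0,-0.001,1]]
[[-0.147,0.267,0,0,0,-0.001,1],[-0.148,0.267,-0.001,0,0,-0.002,1],[-0.149,0.265,0,0,0,-0.001,1],[-0.15,0.265,0,0,0,-0.001,1],[0,0.002,0.204,0,0,0,1],[-0.001,0.001,0.205,0,0,0,1],[0,0.002,0.204,0,0,0,1]]
15 rows
```

Request:
{"method": "move_arm", "body": {
  "targets": [
    [0, -0.002, -0.2, 0, 0, 0, 1],
    [0, -0.001, -0.2, 0, 0, 0, 1],
    [-0.141, 0.27, 0, 0, 0, -0.001, 1],
    [-0.142, 0.27, 0, 0, 0, -0.001, 1],
    [-0.142, 0.269, -0.001, 0, 0, -0.002, 1],
    [-0.144, 0.268, 0, 0, 0, -0.001, 1],
    [-0.145, 0.268, 0, 0, 0, -0.001, 1],
    [-0.146, 0.267, 0, 0, 0, -0.001, 1]
  ]
}}

```text
time_s: 14.58
tool_pos: [506.5, -180.7, 139.6]
eef_rot: [0.0, 1.0, 0.01, 0.001]
wrist_force: [0.8, 0.1, -0.7]
grip_width: 0.618
grasp_force: 43.4
```

Request:
{"method": "move_arm", "body": {
  "targets": [
    [-0.147, 0.267, 0, 0, 0, -0.001, 1],
    [-0.148, 0.267, -0.001, 0, 0, -0.002, 1],
    [-0.149, 0.265, 0, 0, 0, -0.001, 1],
    [-0.15, 0.265, 0, 0, 0, -0.001, 1],
    [0, 0.002, 0.204, 0, 0, 0, 1],
    [-0.001, 0.001, 0.205, 0, 0, 0, 1],
    [0, 0.002, 0.204, 0, 0, 0, 1],
    [0, 0, 0, 0, 0, 0, 1]
  ]
}}

```text
time_s: 15.58
tool_pos: [421.0, -341.1, 45.1]
eef_rot: [-0.002, 1.0, 0.018, -0.002]
wrist_force: [-0.3, 0.6, 0.3]
grip_width: 0.617
grasp_force: 43.4
```

Run:
```python
from h import *
s=read_state();print(pose()[0],yaw(),s["wrist_force"],s["grip_width"],s["grasp_force"])
plan([(423,-340.7,38.5,0.037,15)],1)
```

```text
[ 420.98683152 -341.06435622   45.07509463] 0.035907387274891095 [-0.34769846  0.62052712  0.32185446] 0.6169222939790862 43.396191000938416
[[0.014,-0.002,0.044,-0.001,0.001,0,1]]
1 rows
```

Request:
{"method": "move_arm", "body": {
  "targets": [
    [0.014, -0.002, 0.044, 0, 0, 0, 1],
    [0, 0, 0, 0, 0, 0, 1],
    [0, 0, 0, 0, 0, 0, 0],
    [0, 0, 0, 0, 0, 0, 0],
    [0, 0, 0, 0, 0, 0, 0],
    [0, 0, -0.25, 0, 0, 0, 0],
    [0, 0, -0.4, 0, 0, 0, 0],
    [0, 0, 0, 0, 0, 0, 0]
  ]
}}

```text
time_s: 16.58
tool_pos: [426.3, -343.4, 143.4]
eef_rot: [0.003, 1.0, 0.018, 0.003]
wrist_force: [0.6, 0.9, 0.6]
grip_width: 1.0
grasp_force: 0.0
```

Run:
```python
from h import *
im,p=look("wrist")
for c,m,a in blobs(im,"orange",100):print(c.round(),a,outline(p,m,31),unproj(p,c,31)[0,:2].round(1))
print(pose()[0])
plan([(430,0,220,0.1),(455,275,260,0.35)],0,step=52)
```

```text
[259. 192.] 3591 ((426.7, -342.8), (55, 53), np.float64(0.018), 0.96) [ 430.8 -341.2]
[136. 200.] 4096 ((419.1, -243.5), (55, 55), np.float64(0.014), 0.95) [ 421.1 -242.4]
[ 425.19270168 -342.41547199  140.09119887]
[[0.017,-0.325,-0.077,0,0,-0.003,0],[0.019,-0.326,-0.077,0,0,-0.003,0],[0.023,-0.325,-0.077,0,0,-0.003,0],[0.026,-0.325,-0.077,0.001,0,-0.003,0],[0.028,-0.325,-0.076,0,-0.001,-0.003,0],[0.032,-0.324,-0.077,0,0,-0.002,0],[0.034,-0.325,-0.076,0,0,-0.003,0],[0.058,-0.301,-0.044,0,0,-0.013,0]]
[[0.07,-0.299,-0.045,0,0,-0.014,0],[0.083,-0.295,-0.044,0,0,-0.013,0],[0.095,-0.292,-0.045,0,0,-0.013,0],[0.107,-0.287,-0.044,0,0,-0.014,0],[0.119,-0.283,-0.045,0,0,-0.013,0]]
13 rows
```

Request:
{"method": "move_arm", "body": {
  "targets": [
    [0.017, -0.325, -0.077, 0, 0, -0.003, 0],
    [0.019, -0.326, -0.077, 0, 0, -0.003, 0],
    [0.023, -0.325, -0.077, 0, 0, -0.003, 0],
    [0.026, -0.325, -0.077, 0.001, 0, -0.003, 0],
    [0.028, -0.325, -0.076, 0, -0.001, -0.003, 0],
    [0.032, -0.324, -0.077, 0, 0, -0.002, 0],
    [0.034, -0.325, -0.076, 0, 0, -0.003, 0],
    [0.058, -0.301, -0.044, 0, 0, -0.013, 0]
  ]
}}

```text
time_s: 17.62
tool_pos: [433.1, 48.1, 224.5]
eef_rot: [-0.002, 0.998, 0.07, -0.003]
wrist_force: [0.7, 0.4, -0.4]
grip_width: 0.998
grasp_force: 0.0
```

Request:
{"method": "move_arm", "body": {
  "targets": [
    [0.07, -0.299, -0.045, 0, 0, -0.014, 0],
    [0.083, -0.295, -0.044, 0, 0, -0.013, 0],
    [0.095, -0.292, -0.045, 0, 0, -0.013, 0],
    [0.107, -0.287, -0.044, 0, 0, -0.014, 0],
    [0.119, -0.283, -0.045, 0, 0, -0.013, 0],
    [0, 0, 0, 0, 0, 0, 0],
    [0, 0, 0, 0, 0, 0, 0]
  ]
}}

```text
time_s: 18.5
tool_pos: [454.1, 275.0, 258.0]
eef_rot: [-0.002, 0.985, 0.174, -0.003]
wrist_force: [-1.0, 0.2, 0.2]
grip_width: 0.995
grasp_force: 0.0
```

Run:
```python
from h import *
im,p=look("wrist");cv2.imwrite("pics/w4.png",im[:,:,::-1])
print(pose()[0],yaw())
for c,m,a in blobs(im,"turq",100):print(c.round(),a,outline(p,m,26),unproj(p,c,26)[0,:2].round(1))
```

```text
[454.29873901 274.61759471 258.38433009] 0.34942105760688447
[307. 103.] 2309 ((533.6, 252.9), (57, 58), np.float64(1.155), 0.79) [534.2 253.1]
[198. 150.] 2156 ((442.0, 351.6), (53, 55), np.float64(0.35), 0.97) [442.7 351.9]
[273. 223.] 1614 ((386.5, 237.8), (60, 58), np.float64(0.352), 0.8) [387.1 237.9]
```

View pics/w4.png

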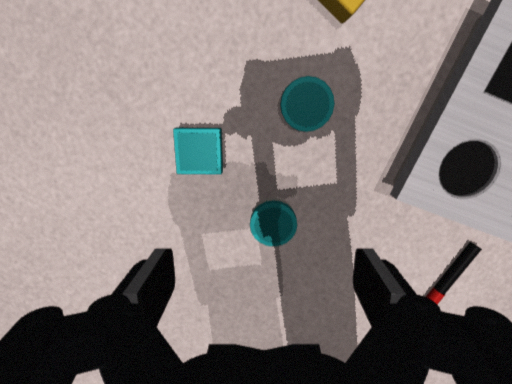

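Run:
```python
from h import *
plan([(442,351.7,100,0.35,48),(442,351.7,31,0.35,30)],0)
```

```text
[[0.026,-0.127,0.264,0,0,0,0],[0.026,-0.126,0.265,-0.001,0.001,0,0],[0.025,-0.128,0.264,0,0,0,0],[0.025,-0.127,0.264,0,0.001,0,0],[0,0,0.153,0,0,0,0],[0,0,0.154,0,0,0,0],[0,0.001,0.153,0,0,0,0]]
7 rows
```

Request:
{"method": "move_arm", "body": {
  "targets": [
    [0.026, -0.127, 0.264, 0, 0, 0, 0],
    [0.026, -0.126, 0.265, -0.001, 0.001, 0, 0],
    [0.025, -0.128, 0.264, 0, 0, 0, 0],
    [0.025, -0.127, 0.264, 0, 0.001, 0, 0],
    [0, 0, 0.153, 0, 0, 0, 0],
    [0, 0, 0.154, 0, 0, 0, 0],
    [0, 0.001, 0.153, 0, 0, 0, 0],
    [0, 0, 0, 0, 0, 0, 0]
  ],
  "newtons": 50
}}

```text
time_s: 19.55
tool_pos: [441.6, 350.8, 30.2]
eef_rot: [-0.0, 0.985, 0.173, -0.001]
wrist_force: [0.0, -0.2, 0.1]
grip_width: 0.999
grasp_force: 0.0
```

Request:
{"method": "move_arm", "body": {
  "targets": [
    [0, 0, 0, 0, 0, 0, 1],
    [0, 0, 0, 0, 0, 0, 1],
    [0, 0, 0, 0, 0, 0, 1],
    [0, 0, 0, 0, 0, 0, 1],
    [0, 0, 0, 0, 0, 0, 1]
  ]
}}

```text
time_s: 20.18
tool_pos: [443.5, 353.3, 34.1]
eef_rot: [-0.002, 0.985, 0.174, 0.003]
wrist_force: [-1.8, -1.4, 5.0]
grip_width: 0.61
grasp_force: 53.0
```

Run:
```python
from h import *
im,p=look("wrist");s=read_state()
print(pose()[0],yaw(),s["wrist_force"],s["grip_width"],s["grasp_force"])
plan([(450,330,130,0.3,35),(531.2,-37.8,130,0,50),(531.2,-37.8,86,0,25)],1)
```

```text
[443.45128493 353.24737859  34.08004285] 0.35029735099141895 [-1.14048331 -0.76626044  5.86060892] 0.6145714160863485 53.03999125957489
[[-0.003,0.053,-0.213,0,-0.001,0.005,1],[-0.002,0.053,-0.214,-0.001,0,0.006,1],[-0.002,0.054,-0.213,0,-0.001,0.005,1],[-0.026,0.313,0,0,0,0.012,1],[-0.014,0.313,0,0,0,0.012,1],[-0.002,0.314,0.001,0,0,0.012,1],[0.009,0.314,0,0,0,0.012,1],[0.022,0.313,0,0,0,0.012,1]]
[[0.033,0.312,0,0,0,0.012,1],[0.045,0.311,0.001,0,0,0.012,1],[0.056,0.308,0,0,0,0.012,1],[0,0,0.147,0,0,0,1],[0,0,0.146,0,0,0,1]]
13 rows
```

Request:
{"method": "move_arm", "body": {
  "targets": [
    [-0.003, 0.053, -0.213, 0, -0.001, 0.005, 1],
    [-0.002, 0.053, -0.214, -0.001, 0, 0.006, 1],
    [-0.002, 0.054, -0.213, 0, -0.001, 0.005, 1],
    [-0.026, 0.313, 0, 0, 0, 0.012, 1],
    [-0.014, 0.313, 0, 0, 0, 0.012, 1],
    [-0.002, 0.314, 0.001, 0, 0, 0.012, 1],
    [0.009, 0.314, 0, 0, 0, 0.012, 1],
    [0.022, 0.313, 0, 0, 0, 0.012, 1]
  ]
}}

```text
time_s: 21.22
tool_pos: [500.2, 98.3, 128.7]
eef_rot: [0.001, 0.998, 0.055, -0.001]
wrist_force: [0.1, -0.1, -0.2]
grip_width: 0.611
grasp_force: 52.8
```

Request:
{"method": "move_arm", "body": {
  "targets": [
    [0.033, 0.312, 0, 0, 0, 0.012, 1],
    [0.045, 0.311, 0.001, 0, 0, 0.012, 1],
    [0.056, 0.308, 0, 0, 0, 0.012, 1],
    [0, 0, 0, 0, 0, 0, 1],
    [0, 0, 0, 0, 0, 0, 1]
  ]
}}

```text
time_s: 21.85
tool_pos: [530.3, -37.7, 128.5]
eef_rot: [0.001, 1.0, -0.001, -0.001]
wrist_force: [0.0, 1.1, -1.0]
grip_width: 0.613
grasp_force: 52.8
```

Run:
```python
from h import *
s=read_state();P=pose()[0];print(P,yaw(),pose()[1].as_rotvec(),s["wrist_force"],s["grip_width"])
im,p=look("wrist");cv2.imwrite("pics/w5.png",im[:,:,::-1])
for c,m,a in blobs(im,"turq",100):print(c.round(),a,outline(p,m,P[2]-6),unproj(p,c,P[2]-6)[0,:2].round(1))
```

```text
[530.28295758 -37.68869178 128.47385338] -0.0014550763586349904 [ 3.13988367e+00 -2.28077330e-03 -4.23367667e-03] [ 0.02834079  1.10107705 -0.99376854] 0.6125158616604424
[263. 259.] 11467 ((531.8, -38.7), (53, 57), np.float64(1.567), 0.95) [534.1 -38.7]
[  2. 346.] 126 ((483.3, 97.2), (3, 18), np.float64(1.315), 0.6) [483.4  97.7]
```

View pics/w5.png

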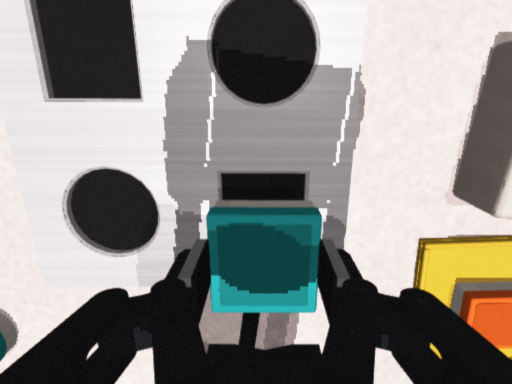

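Run:
```python
from h import *
p=camera_params("wrist");im=cv2.imread("pics/w5.png")[:,:,::-1];g=im.max(2).astype(int)
dark=(g<45).astype(np.uint8);n,l,st,c=cv2.connectedComponentsWithStats(dark)
for i in range(1,n):
    if st[i,4]>500 and st[i,1]<240:print("dark",c[i].round(1),st[i],outline(p,l==i,55))
# target nest far edge
print("edge rows",g[160:206:1,262]);print("cols",[ (x,g[185,x]) for x in (*range(216,226),*range(302,312))])
print(unproj(p,[[219.5,172],[306.5,172]],55))
P=pose()[0]
b,m,a=max(blobs(im.copy(),"turq"),key=lambda t:t[2])
r,cc=np.nonzero(m)
for row in (215,230,250,270,290,300):print(row,cc[r==row].min(),cc[r==row].max())
print("rows",[ (k,r[cc==k].min(),r[cc==k].max()) for k in (230,263,300)], im[200:222,263].tolist()[::2])
print("lid",unproj(p,[[263,r[cc==263].max()+.5]],P[2]-6), unproj(p,[[263,r[cc==263].min()-.5]],P[2]-18))
```

```text
dark [89.4 47.4] [  36    0  104   98 8674] ((632.7, 62.8), (52, 52), np.float64(1.565), 0.97)
dark [263.2  48.6] [ 212    0  103  103 8676] ((631.0, -38.2), (60, 55), np.float64(1.57), 0.81)
dark [113.9 209.3] [  71  170   86   79 5299] ((532.9, 63.6), (57, 57), np.float64(1.568), 0.79)
dark [262.9 186.4] [ 222  174   83   26 2129] ((549.7, -37.9), (55, 17), np.float64(1.569), 0.98)
edge rows [155 152 147 147 149 148 150 152 150 153 144 127 107  65  26  16  19  20
  14  26  21  20  18  20  16  18  21  19  16  16  14  15  20  13  18  19
  16  18  17  29  75 112 114 117 112 115]
cols [(216, np.int64(153)), (217, np.int64(146)), (218, np.int64(132)), (219, np.int64(126)), (220, np.int64(113)), (221, np.int64(83)), (222, np.int64(39)), (223, np.int64(21)), (224, np.int64(18)), (225, np.int64(20)), (302, np.int64(23)), (303, np.int64(19)), (304, np.int64(49)), (305, np.int64(98)), (306, np.int64(125)), (307, np.int64(127)), (308, np.int64(128)), (309, np.int64(155)), (310, np.int64(159)), (311, np.int64(160))]
[[559.77787681  -9.50972885  55.        ]
 [559.66316514 -66.53146048  55.        ]]
215 207 320
230 208 320
250 209 318
270 210 317
290 210 316
300 211 316
rows [(230, np.int64(207), np.int64(311)), (263, np.int64(208), np.int64(311)), (300, np.int64(208), np.int64(311))] [[76, 73, 68], [116, 110, 103], [118, 113, 106], [102, 105, 97], [22, 74, 75], [11, 69, 70], [18, 77, 77], [19, 85, 87], [26, 113, 113], [27, 118, 120], [28, 118, 121]]
lid [[504.3937665  -37.90274638 122.46971481]] [[555.43529523 -38.01238757 110.46971481]]
```

```bash
cat >> h.py <<'E'
def fitbox(p,m,z0,half=27.,round_=False,yw=0.):
    """fit lid (12 mm band) silhouette: x,y,ztop from mask contour"""
    from scipy.optimize import minimize
    c=max(cv2.findContours(m.astype(np.uint8),cv2.RETR_EXTERNAL,cv2.CHAIN_APPROX_NONE)[0],key=len)[:,0].astype(float)
    if round_: a=np.linspace(0,2*np.pi,60);S=np.c_[30*np.cos(a),30*np.sin(a)]
    else: S=np.array([[1,1],[1,-1],[-1,-1],[-1,1]])*half@np.array([[np.cos(yw),np.sin(yw)],[-np.sin(yw),np.cos(yw)]])
    def cost(v):
        X=np.r_[np.c_[S+v[:2],np.full(len(S),v[2])],np.c_[S+v[:2],np.full(len(S),v[2]-12)]]
        h=cv2.convexHull(proj(p,X).astype(np.float32))
        d=np.array([cv2.pointPolygonTest(h,(float(x),float(y)),True) for x,y in c])
        return np.mean(np.minimum(np.abs(d-.5),3))
    xy=unproj(p,c.mean(0)[None],z0)[0,:2]
    r=minimize(cost,[*xy,z0],method="Nelder-Mead",options=dict(initial_simplex=np.array([[*xy,z0],[xy[0]+4,xy[1],z0],[xy[0],xy[1]+4,z0],[*xy,z0+6]])))
    return r.x.round(2),round(r.fun,2)
E
python3 - <<'E'
from h import *
p=camera_params("wrist");im=cv2.imread("pics/w5.png")[:,:,::-1].copy()
b,m,a=max(blobs(im,"turq"),key=lambda t:t[2]);print(pose()[0],fitbox(p,m,122))
E
```

```text
[530.28793731 -37.23891946 128.46971481] (array([526.4 , -38.28, 116.95]), np.float64(0.46))
```

Run:
```python
from h import *
plan([(533,-37.6,92,0,20),(533,-37.6,83,0,5)],1)
```

```text
[[0.009,0.001,0.122,0,0,0,1],[0.01,0.001,0.121,0.001,0.001,0,1],[0,0,0.03,0,0,0,1],[0,0,0.03,0,0,0,1]]
4 rows
```

Request:
{"method": "move_arm", "body": {
  "targets": [
    [0.009, 0.001, 0.122, 0, 0, 0, 1],
    [0.01, 0.001, 0.121, 0.001, 0.001, 0, 1],
    [0, 0, 0.03, 0, 0, 0, 1],
    [0, 0, 0.03, 0, 0, 0, 1],
    [0, 0, 0, 0, 0, 0, 1]
  ]
}}

```text
time_s: 22.52
tool_pos: [533.3, -38.2, 83.0]
eef_rot: [-0.0, 1.0, -0.001, 0.0]
wrist_force: [-0.3, 0.2, -0.9]
grip_width: 0.614
grasp_force: 52.8
```

Run:
```python
from h import *
s=read_state();print(pose()[0],yaw(),s["wrist_force"],s["grip_width"])
plan([(533,-37.6,79,0,4)],1)
```

```text
[533.27524397 -38.24041387  83.02656555] -0.0011377185163122191 [-0.2993061   0.19113699 -0.94933408] 0.6139336044030163
[[-0.001,-0.002,0.013,0,0,0,1],[-0.001,-0.002,0.014,0,0,0,1]]
2 rows
```

Request:
{"method": "move_arm", "body": {
  "targets": [
    [-0.001, -0.002, 0.013, 0, 0, 0, 1],
    [-0.001, -0.002, 0.014, 0, 0, 0, 1],
    [0, 0, 0.01, 0, 0, 0, 1]
  ]
}}

```text
time_s: 22.9
tool_pos: [533.4, -38.1, 80.9]
eef_rot: [-0.0, 1.0, -0.001, 0.001]
wrist_force: [-15.6, -0.9, 27.4]
grip_width: 0.618
grasp_force: 55.7
```

Request:
{"method": "move_arm", "body": {
  "targets": [
    [0, 0, -0.01, 0, 0, 0, 1],
    [0, 0, 0, 0, 0, 0, 0],
    [0, 0, 0, 0, 0, 0, 0],
    [0, 0, 0, 0, 0, 0, 0],
    [0, 0, -0.2, 0, 0, 0, 0],
    [0, 0, -0.3, 0, 0, 0, 0],
    [0, 0, -0.3, 0, 0, 0, 0],
    [0, 0, 0, 0, 0, 0, 0]
  ]
}}

```text
time_s: 23.9
tool_pos: [534.6, -38.2, 203.3]
eef_rot: [0.0, 1.0, -0.001, 0.004]
wrist_force: [1.6, -0.5, -0.3]
grip_width: 1.0
grasp_force: 0.0
```

Run:
```python
from h import *
P=pose()[0];im,p=look("wrist");cv2.imwrite("pics/w6.png",im[:,:,::-1]);print(P)
b,m,a=max(blobs(im,"turq"),key=lambda t:t[2]);print(b,a,outline(p,m,73),fitbox(p,m,73))
dark=(im.max(2)<45).astype(np.uint8);n,l,st,c=cv2.connectedComponentsWithStats(dark)
for i in range(1,n):
    if st[i,4]>500 and st[i,1]<240:print("dark",c[i].round(1),st[i],outline(p,l==i,55))
plan([(450,170,170,0.2),(386.5,237.8,110,0.3),(386.5,237.8,31,0.3,30)],0,step=50)
```

```text
[534.55674717 -38.15097542 203.34247187]
[263.37877984 191.80928382] 3770 ((532.7, -38.9), (54, 55), np.float64(1.568), 0.96) (array([530.13, -39.01,  67.1 ]), np.float64(0.23))
dark [262.9  68.9] [ 226   30   74   79 4516] ((633.4, -38.7), (60, 60), np.float64(1.106), 0.78)
dark [138.8  67.8] [ 102   33   72   72 4577] ((634.1, 63.3), (53, 54), np.float64(1.566), 0.96)
dark [151.5 187.7] [ 120  157   64   62 3098] ((532.0, 63.7), (58, 58), np.float64(1.433), 0.78)
[[-0.112,-0.277,0.04,0,0,-0.013,0],[-0.101,-0.282,0.041,0,-0.001,-0.013,0],[-0.089,-0.285,0.041,0,0,-0.012,0],[-0.078,-0.289,0.04,0,0,-0.013,0],[-0.066,-0.291,0.041,0,0,-0.013,0],[-0.109,-0.176,0.133,0,0,-0.011,0],[-0.102,-0.179,0.134,0,0,-0.01,0],[-0.097,-0.183,0.133,0,0,-0.011,0]]
[[0,0,0.176,0,0,0,0],[0,0,0.175,0,0,0,0],[0,0,0.176,0,0,0,0]]
11 rows
```

View pics/w6.png

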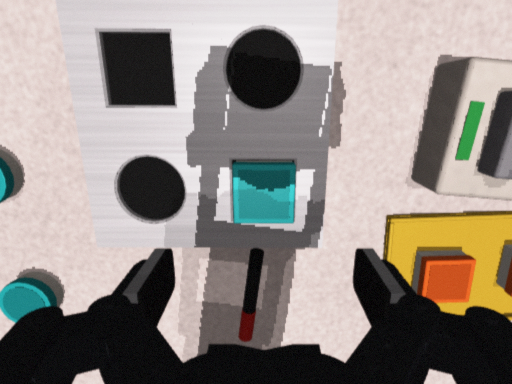

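Request:
{"method": "move_arm", "body": {
  "targets": [
    [-0.112, -0.277, 0.04, 0, 0, -0.013, 0],
    [-0.101, -0.282, 0.041, 0, -0.001, -0.013, 0],
    [-0.089, -0.285, 0.041, 0, 0, -0.012, 0],
    [-0.078, -0.289, 0.04, 0, 0, -0.013, 0],
    [-0.066, -0.291, 0.041, 0, 0, -0.013, 0],
    [-0.109, -0.176, 0.133, 0, 0, -0.011, 0],
    [-0.102, -0.179, 0.134, 0, 0, -0.01, 0],
    [-0.097, -0.183, 0.133, 0, 0, -0.011, 0]
  ]
}}

```text
time_s: 24.95
tool_pos: [383.8, 238.3, 106.7]
eef_rot: [-0.0, 0.989, 0.15, -0.002]
wrist_force: [0.8, 1.0, 0.6]
grip_width: 1.001
grasp_force: 0.0
```

Run:
```python
from h import *
P=pose()[0];im,p=look("wrist");print(P)
for c,m,a in blobs(im,"turq",300):print(c.round(),a,outline(p,m,26),fitbox(p,m,26,round_=True))
plan([(386.5,237.8,31,0.3,30)],0)
```

```text
[383.79091764 238.27222094 106.73192248]
[312.  10.] 1564 ((509.7, 246.1), (13, 48), np.float64(0.3), 0.69) (array([496.18, 266.6 , 207.75]), np.float64(1.94))
[265. 205.] 5249 ((386.1, 237.5), (60, 58), np.float64(0.81), 0.78) (array([382.8 , 236.2 ,  19.73]), np.float64(0.28))
[[0.013,0.008,0.162,0,0.001,0,0],[0.013,0.007,0.161,0,0.001,0.001,0],[0.012,0.008,0.162,-0.001,0.001,0,0]]
3 rows
```

Request:
{"method": "move_arm", "body": {
  "targets": [
    [0.013, 0.008, 0.162, 0, 0, 0, 0],
    [0.013, 0.007, 0.161, 0, 0.001, 0, 0],
    [0.012, 0.008, 0.162, 0, 0.001, 0, 0],
    [0, 0, 0, 0, 0, 0, 0],
    [0, 0, 0, 0, 0, 0, 1],
    [0, 0, 0, 0, 0, 0, 1],
    [0, 0, 0, 0, 0, 0, 1],
    [0, 0, 0, 0, 0, 0, 1]
  ]
}}

```text
time_s: 26.0
tool_pos: [392.5, 236.9, 38.2]
eef_rot: [-0.001, 0.989, 0.15, 0.003]
wrist_force: [-3.0, -1.2, 7.3]
grip_width: 0.65
grasp_force: 51.2
```

Run:
```python
from h import *
s=read_state();print(pose()[0],yaw(),s["wrist_force"],s["grip_width"],s["grasp_force"])
plan([(390,235,130,0.3,35),(533,65.2,135,0,50)],1)
```

```text
[392.46670234 236.86782807  38.18962479] 0.3001331075415177 [-3.04396732 -1.17104654  7.34694862] 0.6500225616363123 51.20549261569977
[[-0.005,0.002,-0.204,0,-0.001,0,1],[-0.006,0.002,-0.204,0,0,0,1],[-0.006,0.002,-0.204,-0.001,-0.001,0,1],[0.115,0.273,-0.006,0,0,0.019,1],[0.132,0.265,-0.007,0,0,0.019,1],[0.146,0.257,-0.006,0,0,0.019,1],[0.162,0.248,-0.006,0,0,0.019,1],[0.177,0.237,-0.007,0,0,0.02,1]]
8 rows
```

Run:
```python
from h import *
im,p=look("wrist");cv2.imwrite("pics/w7.png",im[:,:,::-1]);s=read_state();print(pose()[0],s["grip_width"],s["time_s"])
```

```text
[392.48509853 236.86627086  38.18930731] 0.646989014477335 26.05
```

View pics/w7.png

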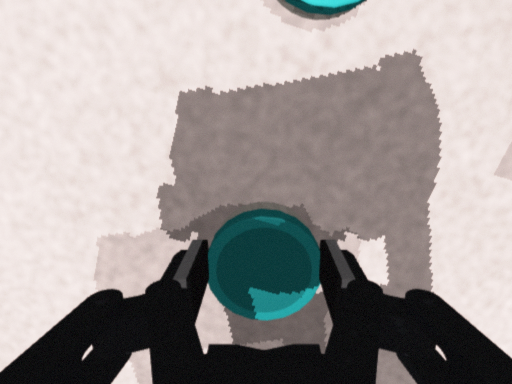

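Request:
{"method": "move_arm", "body": {
  "targets": [
    [-0.005, 0.002, -0.204, 0, 0, 0, 1],
    [-0.006, 0.002, -0.204, 0, 0, 0, 1],
    [-0.006, 0.002, -0.204, 0, -0.001, 0, 1],
    [0.115, 0.273, -0.006, 0, 0, 0.019, 1],
    [0.132, 0.265, -0.007, 0, 0, 0.019, 1],
    [0.146, 0.257, -0.006, 0, 0, 0.019, 1],
    [0.162, 0.248, -0.006, 0, 0, 0.019, 1],
    [0.177, 0.237, -0.007, 0, 0, 0.02, 1]
  ]
}}

```text
time_s: 27.05
tool_pos: [533.3, 63.7, 133.6]
eef_rot: [-0.001, 1.0, -0.002, 0.001]
wrist_force: [0.8, 0.6, -1.3]
grip_width: 0.65
grasp_force: 52.9
```

Request:
{"method": "move_arm", "body": {
  "targets": [
    [0, 0, 0, 0, 0, 0, 1],
    [0, 0, 0, 0, 0, 0, 1]
  ]
}}

```text
time_s: 27.3
tool_pos: [532.1, 65.1, 133.0]
eef_rot: [-0.001, 1.0, -0.001, 0.0]
wrist_force: [-0.2, 0.2, -0.5]
grip_width: 0.644
grasp_force: 53.0
```

Run:
```python
from h import *
im,p=look("wrist");cv2.imwrite("pics/w8.png",im[:,:,::-1]);s=read_state();P=pose()[0];print(P,yaw(),s["grip_width"])
b,m,a=max(blobs(im,"turq"),key=lambda t:t[2]);r,c=np.nonzero(m);print(r.min(),r.max(),c.min(),c.max(),outline(p,m,P[2]-6),fitbox(p,m,P[2]-8,round_=True))
im5=cv2.imread("pics/w5.png")[:,:,::-1].copy();
dark=(im.max(2)<45).astype(np.uint8);n,l,st,cc=cv2.connectedComponentsWithStats(dark)
for i in range(1,n):
    if st[i,4]>300 and st[i,1]<240:print("dark",cc[i].round(1),st[i],outline(p,l==i,55))
```

```text
[531.9104654   65.47811873 132.89643606] -0.000492326109849445 0.6438955946237175
209 319 207 320 ((531.4, 63.5), (55, 59), np.float64(1.487), 0.78) (array([522.99,  64.16, 116.33]), np.float64(0.6))
dark [431.   51.4] [ 383    0   97  106 8087] ((632.5, -36.2), (57, 58), np.float64(1.568), 0.79)
dark [261.9  50.6] [ 215    2   95   99 8962] ((633.8, 65.1), (55, 54), np.float64(1.568), 0.98)
dark [260.5 191.9] [ 219  170   86   52 2460] ((544.2, 66.3), (36, 59), np.float64(0.038), 0.54)
```

View pics/w8.png

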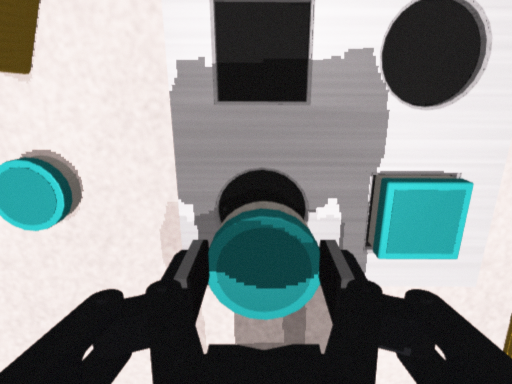

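Run:
```python
from h import *
p=camera_params("wrist");im=cv2.imread("pics/w8.png")[:,:,::-1]
g=cv2.GaussianBlur(im.max(2),(3,3),0).astype(int)
# arc edge points: for columns, first row where g<90 scanning down
pts=[]
for c in range(224,303,4):
    for r in range(160,200):
        if g[r,c]<90: pts.append((c,r-.5-1.5));break
w=unproj(p,np.array(pts),55)[:,:2];print(w[::4].round(1))
from scipy.optimize import least_squares
f=least_squares(lambda v:np.hypot(*(w-v).T)-31.5,[531,65]);print(f.x,np.abs(f.fun).max())
f=least_squares(lambda v:np.hypot(*(w-v[:2]).T)-v[2],[531,65,31]);print(f.x)
```

```text
[[550.1  91.6]
 [560.5  80.4]
 [563.2  69.7]
 [563.2  59. ]
 [558.4  48.2]]
[532.22562702  66.06267755] 0.3590077423431559
[533.11931137  66.04646519  30.71670904]
```

Run:
```python
from h import *
print(pose()[0]);plan([(538.1,66,97,0,20),(538.1,66,89,0,4)],1)
```

```text
[531.9104654   65.47811873 132.89643606]
[[0.021,-0.002,0.12,0,0,0,1],[0.02,-0.001,0.119,-0.001,0,0,1],[0,0,0.018,0,0,0,1],[0,0,0.018,0,0,0,1],[0,0,0.018,0,0,0,1]]
5 rows
```

Request:
{"method": "move_arm", "body": {
  "targets": [
    [0.021, -0.002, 0.12, 0, 0, 0, 1],
    [0.02, -0.001, 0.119, 0, 0, 0, 1],
    [0, 0, 0.018, 0, 0, 0, 1],
    [0, 0, 0.018, 0, 0, 0, 1],
    [0, 0, 0.018, 0, 0, 0, 1],
    [0, 0, 0, 0, 0, 0, 1],
    [0, 0, 0, 0, 0, 0, 1]
  ]
}}

```text
time_s: 28.22
tool_pos: [538.6, 65.4, 88.9]
eef_rot: [-0.001, 1.0, -0.001, 0.0]
wrist_force: [-0.8, 0.6, -0.9]
grip_width: 0.647
grasp_force: 53.2
```

Request:
{"method": "move_arm", "body": {
  "targets": [
    [0, 0, 0.014, 0, 0, 0, 1],
    [0, 0, 0.014, 0, 0, 0, 1],
    [0, 0, 0, 0, 0, 0, 1]
  ]
}}

```text
time_s: 28.6
tool_pos: [538.6, 65.4, 85.3]
eef_rot: [-0.001, 1.0, -0.001, 0.0]
wrist_force: [-3.6, 0.8, 5.2]
grip_width: 0.643
grasp_force: 54.6
```

Contact is at the expected seat height (85.2). Press slightly, release and look.

Request:
{"method": "move_arm", "body": {
  "targets": [
    [0, 0, 0.007, 0, 0, 0, 1],
    [0, 0, 0, 0, 0, 0, 0],
    [0, 0, 0, 0, 0, 0, 0],
    [0, 0, 0, 0, 0, 0, 0],
    [0, 0, -0.2, 0, 0, 0, 0],
    [0, 0, -0.3, 0, 0, 0, 0],
    [-0.1, 0, -0.3, 0, 0, 0, 0],
    [0, 0, 0, 0, 0, 0, 0]
  ]
}}

```text
time_s: 29.6
tool_pos: [524.7, 65.3, 207.9]
eef_rot: [-0.001, 1.0, -0.001, 0.004]
wrist_force: [0.4, 0.5, -0.4]
grip_width: 1.004
grasp_force: 0.0
```

Request:
{"method": "move_arm", "body": {
  "targets": [
    [0, 0, 0, 0, 0, 0, 0]
  ]
}}

```text
time_s: 29.72
tool_pos: [523.2, 65.2, 202.7]
eef_rot: [-0.001, 1.0, -0.001, -0.0]
wrist_force: [-0.3, 0.1, -1.1]
grip_width: 0.999
grasp_force: 0.0
```

Run:
```python
from h import *
im,p=look("wrist");cv2.imwrite("pics/w9.png",im[:,:,::-1]);P=pose()[0];print(P,read_state()["time_s"])
for b,m,a in blobs(im,"turq",300):print(b.round(),a,outline(p,m,73),outline(p,m,26),fitbox(p,m,70,round_=True))
plan([(533.7,252.7,140,0.1),(533.7,252.7,90,0.1,35)],0,step=48)
```

```text
[523.00029992  65.12343753 201.94955154] 29.775
[ 78. 165.] 2957 ((545.2, 219.8), (49, 54), np.float64(0.23), 0.78) ((534.9, 248.8), (58, 64), np.float64(0.23), 0.78) (array([532.16, 257.74,  16.81]), np.float64(0.27))
[263. 179.] 3736 ((532.6, 64.5), (59, 59), np.float64(1.568), 0.78) ((520.1, 64.6), (70, 70), np.float64(1.568), 0.78) (array([530.59,  64.74,  68.24]), np.float64(0.3))
[383. 178.] 4092 ((533.0, -37.0), (56, 54), np.float64(1.569), 0.96) ((520.5, -55.7), (67, 64), np.float64(1.569), 0.96) (array([525.49, -47.99,  49.83]), np.float64(1.96))
[[0.014,-0.25,0.083,0,0,-0.006,0],[0.019,-0.25,0.083,0,0,-0.007,0],[0.024,-0.249,0.083,0,0,-0.006,0],[0.029,-0.249,0.083,0,0,-0.007,0],[0.034,-0.248,0.083,-0.001,0.001,-0.006,0],[0,0,0.167,0,0,0,0],[0,0,0.166,0,0,0,0]]
7 rows
```

View pics/w9.png

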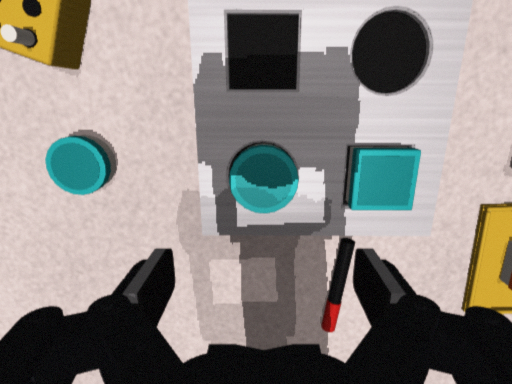

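Request:
{"method": "move_arm", "body": {
  "targets": [
    [0.014, -0.25, 0.083, 0, 0, -0.006, 0],
    [0.019, -0.25, 0.083, 0, 0, -0.007, 0],
    [0.024, -0.249, 0.083, 0, 0, -0.006, 0],
    [0.029, -0.249, 0.083, 0, 0, -0.007, 0],
    [0.034, -0.248, 0.083, 0, 0.001, -0.006, 0],
    [0, 0, 0.167, 0, 0, 0, 0],
    [0, 0, 0, 0, 0, 0, 0],
    [0, 0, 0, 0, 0, 0, 0]
  ]
}}

```text
time_s: 30.78
tool_pos: [534.4, 252.5, 116.5]
eef_rot: [-0.001, 0.999, 0.049, 0.002]
wrist_force: [0.3, 1.4, 0.7]
grip_width: 0.997
grasp_force: 0.0
```

Request:
{"method": "move_arm", "body": {
  "targets": [
    [0, 0, 0, 0, 0, 0, 0],
    [0, 0, 0, 0, 0, 0, 0]
  ]
}}

```text
time_s: 31.02
tool_pos: [534.7, 252.7, 117.4]
eef_rot: [-0.001, 0.999, 0.049, 0.003]
wrist_force: [0.7, -0.5, 0.3]
grip_width: 0.998
grasp_force: 0.0
```

Run:
```python
from h import *
im,p=look("wrist");P=pose()[0];print(P,yaw())
for b,m,a in blobs(im,"turq",300)[:]:print(b.round(),a,outline(p,m,26),fitbox(p,m,20,round_=True))
plan([(532.5,253,31,0.1,35)],0)
```

```text
[534.61092666 252.73495101 117.16106748] 0.0985997108580701
[263. 204.] 4788 ((535.3, 252.4), (59, 58), np.float64(0.827), 0.78) (array([532.1 , 252.22,  19.92]), np.float64(0.29))
[[-0.006,-0.001,0.191,0,-0.001,0,0],[-0.004,0,0.192,0,0,0,0],[-0.005,-0.001,0.191,-0.001,-0.001,0,0]]
3 rows
```

Request:
{"method": "move_arm", "body": {
  "targets": [
    [-0.006, 0, 0.191, 0, -0.001, 0, 0],
    [-0.004, 0, 0.192, 0, 0, 0, 0],
    [-0.005, 0, 0.191, 0, -0.001, 0, 0],
    [0, 0, 0, 0, 0, 0, 0],
    [0, 0, 0, 0, 0, 0, 1],
    [0, 0, 0, 0, 0, 0, 1],
    [0, 0, 0, 0, 0, 0, 1],
    [0, 0, 0, 0, 0, 0, 1]
  ]
}}

```text
time_s: 32.08
tool_pos: [533.6, 253.4, 33.0]
eef_rot: [-0.001, 0.999, 0.05, 0.001]
wrist_force: [-1.0, 0.4, 4.5]
grip_width: 0.672
grasp_force: 53.8
```

Request:
{"method": "move_arm", "body": {
  "targets": [
    [0, 0, 0, 0, 0, 0, 1]
  ]
}}

```text
time_s: 32.2
tool_pos: [533.6, 253.4, 33.0]
eef_rot: [-0.001, 0.999, 0.05, 0.001]
wrist_force: [-0.6, 0.4, 6.5]
grip_width: 0.671
grasp_force: 53.8
```

Run:
```python
from h import *
s=read_state();print(pose()[0],yaw(),s["wrist_force"],s["grip_width"],s["grasp_force"])
plan([(534,253,140,0.1,35),(636,-38.4,140,0,50)],1)
```

```text
[533.57758125 253.40268707  32.97244115] 0.09908847786609742 [-0.55027241  0.3833189   6.4976861 ] 0.6710204192623542 53.79899561405182
[[0.001,0,-0.178,0,0,0,1],[0.001,0,-0.179,0,0,0,1],[0.001,0.001,-0.178,-0.001,0,0,1],[0.001,0,-0.179,0,-0.001,0,1],[0.069,0.286,0,0,0,0.005,1],[0.074,0.285,0,0,0,0.004,1],[0.077,0.283,0,0,0,0.005,1],[0.082,0.283,0,0,0,0.004,1]]
[[0.085,0.281,0,0,0,0.005,1],[0.09,0.28,0,0,0,0.004,1],[0.093,0.279,0,0,0,0.005,1]]
11 rows
```

Good, centred grasp (0.671 is about 57 mm).

Request:
{"method": "move_arm", "body": {
  "targets": [
    [0.001, 0, -0.178, 0, 0, 0, 1],
    [0.001, 0, -0.179, 0, 0, 0, 1],
    [0.001, 0.001, -0.178, 0, 0, 0, 1],
    [0.001, 0, -0.179, 0, -0.001, 0, 1],
    [0.069, 0.286, 0, 0, 0, 0.005, 1],
    [0.074, 0.285, 0, 0, 0, 0.004, 1],
    [0.077, 0.283, 0, 0, 0, 0.005, 1],
    [0.082, 0.283, 0, 0, 0, 0.004, 1]
  ]
}}

```text
time_s: 33.2
tool_pos: [591.9, 84.7, 137.9]
eef_rot: [-0.001, 1.0, 0.021, -0.002]
wrist_force: [0.8, 0.4, -1.1]
grip_width: 0.676
grasp_force: 53.5
```

Request:
{"method": "move_arm", "body": {
  "targets": [
    [0.085, 0.281, 0, 0, 0, 0.005, 1],
    [0.09, 0.28, 0, 0, 0, 0.004, 1],
    [0.093, 0.279, 0, 0, 0, 0.005, 1],
    [0, 0, 0, 0, 0, 0, 1],
    [0, 0, 0, 0, 0, 0, 1],
    [0, 0, 0, 0, 0, 0, 1],
    [0, 0, 0, 0, 0, 0, 1]
  ]
}}

```text
time_s: 34.08
tool_pos: [635.0, -37.9, 136.8]
eef_rot: [-0.001, 1.0, -0.0, -0.003]
wrist_force: [0.0, -0.2, -0.9]
grip_width: 0.67
grasp_force: 53.5
```

Run:
```python
from h import *
im,p=look("wrist");cv2.imwrite("pics/w10.png",im[:,:,::-1]);s=read_state();P=pose()[0];print(P,yaw(),s["grip_width"])
b,m,a=max(blobs(im,"turq"),key=lambda t:t[2]);r,c=np.nonzero(m);print(r.min(),r.max(),c.min(),c.max(),fitbox(p,m,P[2]-8,round_=True))
g=cv2.GaussianBlur(im.max(2),(3,3),0).astype(int);print(g[150:210:3,262])
pts=[]
for c in range(228,300,4):
    for r in range(150,200):
        if g[r,c]<90: pts.append((c,r-.5-1.5));break
w=unproj(p,np.array(pts),55)[:,:2];print(w[::4].round(1))
from scipy.optimize import least_squares
f=least_squares(lambda v:np.hypot(*(w-v).T)-31.5,[635,-38]);print(f.x,np.abs(f.fun).max())
plan([(636,-38.4,93,0,20)],1)
```

```text
[635.00566625 -38.01887136 136.75466357] -0.0003271578214763566 0.6764848226772442
197 349 203 324 (array([633.99, -38.84, 126.55]), np.float64(1.33))
[145 147 148 146 144 116  27  18  17  17  17  14  13  22  99 106  75  74
  93 121]
[[655.1 -14.2]
 [664.3 -25.5]
 [667.1 -36.4]
 [666.4 -47.2]
 [660.8 -58.2]]
[635.85634928 -38.96582988] 0.4916218198461806
[[0.003,0.001,0.097,0,0.001,0,1],[0.002,0.001,0.097,0,0,0,1],[0.003,0.001,0.098,0,0.001,0,1]]
3 rows
```

Run:
```python
from h import *
p=camera_params("wrist");im=cv2.imread("pics/w10.png")[:,:,::-1].copy();P=pose()[0]
b,m,a=max(blobs(im,"turq"),key=lambda t:t[2])
r,c=np.nonzero(m);print([(k,c[r==k].min(),c[r==k].max()) for k in range(200,350,8)])
for cut in (300,306):
    mm=m.copy();mm[cut:]=0;cc=max(cv2.findContours(mm.astype(np.uint8),0,1)[0],key=len)
    # circle of lid top back/bottom band: fit with contour limited
    import h
    q=mm.copy();print(cut,fitbox(p,q,P[2]-10,round_=True))
cv2.imwrite("pics/w10c.png",im[150:384,130:400][:,:,::-1])
```

```text
[(200, np.int64(245), np.int64(281)), (208, np.int64(229), np.int64(298)), (216, np.int64(220), np.int64(307)), (224, np.int64(215), np.int64(314)), (232, np.int64(210), np.int64(317)), (240, np.int64(206), np.int64(321)), (248, np.int64(204), np.int64(324)), (256, np.int64(204), np.int64(324)), (264, np.int64(204), np.int64(323)), (272, np.int64(205), np.int64(323)), (280, np.int64(207), np.int64(321)), (288, np.int64(212), np.int64(315)), (296, np.int64(219), np.int64(309)), (304, np.int64(228), np.int64(299)), (312, np.int64(229), np.int64(300)), (320, np.int64(228), np.int64(300)), (328, np.int64(229), np.int64(300)), (336, np.int64(229), np.int64(299)), (344, np.int64(229), np.int64(297))]
300 (array([639.29, -39.2 , 122.84]), np.float64(2.41))
306 (array([633.98, -39.01, 126.36]), np.float64(0.89))
```

View pics/w10c.png

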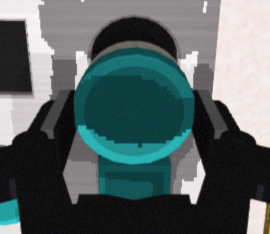

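Request:
{"method": "move_arm", "body": {
  "targets": [
    [0.001, 0.001, 0.097, 0, 0, 0, 1],
    [0.001, 0.002, 0.097, 0, 0, 0, 1],
    [0.001, 0.001, 0.098, 0, 0, 0, 1],
    [0, 0, 0.02, 0, 0, 0, 1],
    [0, 0, 0.02, 0, 0, 0, 1],
    [0, 0, 0.015, 0, 0, 0, 1],
    [0, 0, 0, 0, 0, 0, 1],
    [0, 0, 0, 0, 0, 0, 1]
  ]
}}

```text
time_s: 35.12
tool_pos: [635.1, -38.9, 85.0]
eef_rot: [-0.001, 1.0, -0.001, -0.003]
wrist_force: [-4.5, 3.5, 2.0]
grip_width: 0.671
grasp_force: 53.9
```

Request:
{"method": "move_arm", "body": {
  "targets": [
    [0, 0, 0.014, 0, 0, 0, 1],
    [0, 0, 0.014, 0, 0, 0, 1],
    [0, 0, 0.006, 0, 0, 0, 1],
    [0, 0, 0, 0, 0, 0, 1]
  ]
}}

```text
time_s: 35.62
tool_pos: [634.9, -38.7, 80.2]
eef_rot: [-0.001, 1.0, -0.0, -0.003]
wrist_force: [-7.5, 4.3, 3.6]
grip_width: 0.673
grasp_force: 54.1
```

Request:
{"method": "move_arm", "body": {
  "targets": [
    [0, 0, 0.01, 0, 0, 0, 1],
    [0, 0, 0.007, 0, 0, 0, 1]
  ]
}}

```text
time_s: 35.88
tool_pos: [635.0, -38.7, 79.9]
eef_rot: [-0.001, 1.0, -0.0, -0.003]
wrist_force: [-16.3, 5.0, 19.6]
grip_width: 0.674
grasp_force: 55.3
```

Request:
{"method": "move_arm", "body": {
  "targets": [
    [0, 0, 0, 0, 0, 0, 0],
    [0, 0, 0, 0, 0, 0, 0],
    [0, 0, 0, 0, 0, 0, 0],
    [0, 0, -0.2, 0, 0, 0, 0],
    [0, 0, -0.3, 0, 0, 0, 0],
    [-0.1, 0, -0.3, 0, 0, 0, 0],
    [0, 0, 0, 0, 0, 0, 0],
    [0, 0, 0, 0, 0, 0, 0]
  ]
}}

```text
time_s: 36.88
tool_pos: [620.7, -39.6, 196.2]
eef_rot: [-0.001, 1.0, -0.001, -0.003]
wrist_force: [-0.3, 0.0, -1.1]
grip_width: 1.0
grasp_force: 0.0
```

Run:
```python
from h import *
im,p=look("wrist");cv2.imwrite("pics/w11.png",im[:,:,::-1]);P=pose()[0];print(P,read_state()["time_s"])
for b,m,a in blobs(im,"turq",300):print(b.round(),a,outline(p,m,73),fitbox(p,m,68,round_=True))
for b,m,a in blobs(look("top")[0],"turq",100):print("top",outline(camera_params("top"),m,73),a)
plan([(556.5,-362.5,190,-0.2),(556.5,-362.5,140,-0.2,35)],0,step=50)
```

```text
[620.48600895 -39.53375565 195.23972048] 36.925
[262. 172.] 3997 ((637.0, -39.2), (58, 60), np.float64(1.568), 0.78) (array([634.69, -39.32,  68.34]), np.float64(0.28))
[134. 262.] 353 ((553.1, 78.4), (11, 47), np.float64(0.71), 0.53) (array([554.87,  80.19,  55.5 ]), np.float64(2.8))
[262. 279.] 3195 ((534.9, -39.0), (54, 59), np.float64(1.567), 0.96) (array([518.83, -38.98,  53.5 ]), np.float64(1.83))
[177. 283.] 436 ((530.3, 40.3), (14, 54), np.float64(1.321), 0.5) (array([524.73,  68.32,  62.27]), np.float64(1.44))
top ((627.1, -35.4), (58, 44), np.float64(1.421), 0.79) 329
top ((526.5, 74.6), (59, 42), np.float64(0.363), 0.65) 282
[[-0.06,0.308,0.005,0,0,0.009,0],[-0.052,0.309,0.004,0,0.001,0.009,0],[-0.043,0.311,0.005,0,0,0.009,0],[-0.034,0.312,0.005,0,0.001,0.009,0],[-0.025,0.312,0.004,0,0,0.009,0],[-0.016,0.313,0.005,0,0,0.009,0],[-0.008,0.314,0.004,0,0.001,0.009,0],[0,0,0.167,0,0,0,0]]
[[0,0,0.166,0,0,0,0]]
9 rows
```

View pics/w11.png

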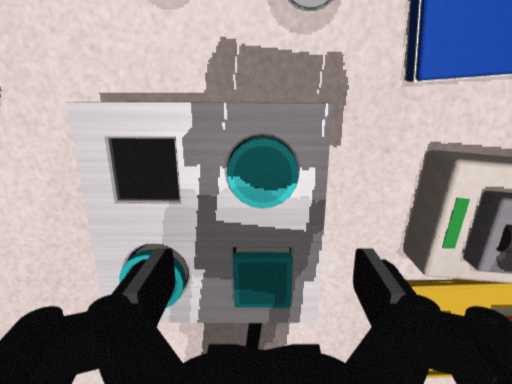

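Run:
```python
from h import *
plan([(556.5,-362,190,0.7),(556.5,-362,150,0.7,40)],0,step=50)
```

```text
[[-0.06,0.307,0.005,0,0,-0.032,0],[-0.091,0.3,0.004,0,0.001,-0.032,0],[-0.121,0.289,0.005,-0.001,0,-0.032,0],[-0.149,0.275,0.005,0,0,-0.032,0],[-0.175,0.26,0.005,0,0.001,-0.032,0],[-0.201,0.24,0.005,0,0,-0.031,0],[-0.224,0.219,0.005,0,0.001,-0.032,0],[0,0.001,0.267,0,-0.001,0,0]]
8 rows
```

Request:
{"method": "move_arm", "body": {
  "targets": [
    [-0.06, 0.307, 0.005, 0, 0, -0.032, 0],
    [-0.091, 0.3, 0.004, 0, 0.001, -0.032, 0],
    [-0.121, 0.289, 0.005, 0, 0, -0.032, 0],
    [-0.149, 0.275, 0.005, 0, 0, -0.032, 0],
    [-0.175, 0.26, 0.005, 0, 0, -0.032, 0],
    [-0.201, 0.24, 0.005, 0, 0, -0.031, 0],
    [-0.224, 0.219, 0.005, 0, 0.001, -0.032, 0],
    [0, 0.001, 0.267, 0, 0, 0, 0]
  ]
}}

```text
time_s: 37.98
tool_pos: [556.7, -366.2, 152.8]
eef_rot: [0.001, 0.94, 0.341, 0.002]
wrist_force: [0.2, -0.0, 0.0]
grip_width: 1.005
grasp_force: 0.0
```

Request:
{"method": "move_arm", "body": {
  "targets": [
    [0, 0, 0, 0, 0, 0, 0],
    [0, 0, 0, 0, 0, 0, 0],
    [0, 0, 0, 0, 0, 0, 0]
  ]
}}

```text
time_s: 38.35
tool_pos: [557.9, -361.8, 153.5]
eef_rot: [-0.0, 0.939, 0.343, 0.001]
wrist_force: [-0.1, -0.0, 0.2]
grip_width: 1.002
grasp_force: 0.0
```

Run:
```python
from h import *
print(pose()[0],yaw())
im,p=look("wrist")
for r in regions_of("sleeve","wrist")[:1]:
    print(r["conf"],outline(p,r["region"],90))
plan([(556.3,-362,83,0.7,36)],0)
```

```text
[ 557.90524454 -361.7695688   153.49415885] 0.7000177598137562
0.94 ((559.3, -361.1), (56, 49), np.float64(0.645), 0.78)
[[-0.005,-0.002,0.234,0,0,0,0],[-0.004,-0.003,0.233,0,-0.001,0,0]]
2 rows
```

Request:
{"method": "move_arm", "body": {
  "targets": [
    [-0.004, -0.002, 0.234, 0, 0, 0, 0],
    [-0.003, -0.002, 0.233, 0, 0, 0, 0],
    [0, 0, 0, 0, 0, 0, 0],
    [0, 0, 0, 0, 0, 0, 1],
    [0, 0, 0, 0, 0, 0, 1],
    [0, 0, 0, 0, 0, 0, 1],
    [0, 0, 0, 0, 0, 0, 1],
    [0, 0, 0, 0, 0, 0, 1]
  ],
  "newtons": 60
}}

```text
time_s: 39.45
tool_pos: [556.2, -361.9, 84.6]
eef_rot: [-0.001, 0.939, 0.343, 0.001]
wrist_force: [-6.1, 4.2, 7.6]
grip_width: 0.566
grasp_force: 62.0
```

Request:
{"method": "move_arm", "body": {
  "targets": [
    [0, 0, 0, 0, 0, 0.0446, 1],
    [0, 0, 0, 0, 0, 0.0446, 1],
    [0, 0, 0, 0, 0, 0.0446, 1],
    [0, 0, 0, 0, 0, 0.0446, 1],
    [0, 0, 0, 0, 0, 0.0446, 1]
  ]
}}

```text
time_s: 40.08
tool_pos: [556.4, -362.6, 84.6]
eef_rot: [-0.001, 1.0, -0.003, 0.001]
wrist_force: [-4.3, 1.1, 6.2]
grip_width: 0.565
grasp_force: 62.0
```

Request:
{"method": "move_arm", "body": {
  "targets": [
    [0, 0, 0, 0, 0, 0.0446, 1],
    [0, 0, 0, 0, 0, 0.0446, 1],
    [0, 0, 0, 0, 0, 0.0446, 1],
    [0, 0, 0, 0, 0, 0.0446, 1],
    [0, 0, 0, 0, 0, 0.0446, 1],
    [0, 0, 0, 0, 0, 0, 1],
    [0, 0, 0, 0, 0, 0, 1]
  ]
}}

```text
time_s: 40.95
tool_pos: [556.2, -363.2, 84.6]
eef_rot: [-0.0, 0.939, -0.344, 0.001]
wrist_force: [-3.9, -0.8, 5.2]
grip_width: 0.568
grasp_force: 62.0
```

Request:
{"method": "move_arm", "body": {
  "targets": [
    [0, 0, 0, 0, 0, 0, 0],
    [0, 0, 0, 0, 0, 0, 0],
    [0, 0, 0, 0, 0, 0, 0],
    [0, 0, -0.25, 0, 0, 0, 0],
    [0, 0, -0.35, 0, 0, 0, 0],
    [0, 0, -0.35, 0, 0, 0, 0],
    [0, 0, 0, 0, 0, 0, 0],
    [0, 0, 0, 0, 0, 0, 0]
  ]
}}

```text
time_s: 41.95
tool_pos: [555.7, -362.3, 223.2]
eef_rot: [-0.002, 0.939, -0.344, -0.001]
wrist_force: [-0.6, -0.3, -1.2]
grip_width: 0.998
grasp_force: 0.0
```

Run:
```python
from h import *
im,p=look("wrist");print(pose()[0],yaw())
hsv=cv2.cvtColor(im,cv2.COLOR_RGB2HSV)
m=(((hsv[:,:,0]<8)|(hsv[:,:,0]>172))&(hsv[:,:,1]>130)&(hsv[:,:,2]>60)).astype(np.uint8)
n,l,st,c=cv2.connectedComponentsWithStats(m)
reg=regions_of("sleeve","wrist")[0];print(reg["conf"],outline(p,reg["region"],90))
for i in range(1,n):
    if st[i,4]>15:
        r,cc=np.nonzero(l==i);w=unproj(p,np.c_[cc,r],90)[:,:2];u,s,v=np.linalg.svd(w-w.mean(0));print("red",c[i],st[i,4],w.mean(0),v[0],np.arctan2(v[0][1],v[0][0]))
y=[(b,a,unproj(p,b,56)[0,:2]) for b,mm,a in blobs(im,"yellow",20)];print("yellow",y)
for b,mm,a in blobs(im,"green",40):print("green",b,a,unproj(p,b,55)[0,:2],unproj(p,b,125)[0,:2])
# controller long side
g=((hsv[:,:,1]<45)&(hsv[:,:,2]>120)).astype(np.uint8)
```

```text
[ 555.48409968 -362.12328846  222.15236062] -0.7020008857521052
0.6 ((459.3, -278.1), (53, 51), np.float64(0.02), 0.91)
red [252.8  155.85] 20 [ 583.91511334 -374.48742483] [-0.71971412  0.69427054] 2.3741867935915124
red [258.21008403 175.73109244] 119 [ 567.84076159 -366.73505984] [-0.96371659  0.26692757] 2.871389137418803
yellow [(array([243.93023256, 133.60465116]), np.int32(43), array([ 601.00014429, -376.77173191])), (array([286.40697902, 273.69976475]), np.int32(10202), array([ 459.32226048, -312.95884144]))]
green [135.99447514 242.08287293] 181 [ 589.77342564 -216.33456061] [ 595.7829981  -263.61573638]
green [176.66949153 281.78813559] 118 [ 528.35314829 -214.70339341] [ 549.12142808 -262.37652312]
```

Run:
```python
from h import *
plan([(500,-258,215,0)],1)
```

```text
[[-0.146,-0.058,0.01,0,0,-0.045,1],[-0.136,-0.078,0.01,-0.001,0.001,-0.044,1],[-0.124,-0.097,0.009,0,0,-0.045,1],[-0.11,-0.113,0.009,0,0,-0.045,1],[-0.092,-0.127,0.01,0,0.001,-0.044,1]]
5 rows
```

Request:
{"method": "move_arm", "body": {
  "targets": [
    [-0.146, -0.058, 0.01, 0, 0, -0.045, 1],
    [-0.136, -0.078, 0.01, 0, 0.001, -0.044, 1],
    [-0.124, -0.097, 0.009, 0, 0, -0.045, 1],
    [-0.11, -0.113, 0.009, 0, 0, -0.045, 1],
    [-0.092, -0.127, 0.01, 0, 0.001, -0.044, 1],
    [0, 0, 0, 0, 0, 0, 1],
    [0, 0, 0, 0, 0, 0, 1],
    [0, 0, 0, 0, 0, 0, 1]
  ]
}}

```text
time_s: 43.05
tool_pos: [500.7, -258.9, 216.5]
eef_rot: [-0.001, 1.0, -0.002, 0.003]
wrist_force: [0.6, -0.3, 0.5]
grip_width: -0.001
grasp_force: 0.0
```

Run:
```python
from h import *
im,p=look("wrist");print(pose()[0],yaw(),read_state()["grip_width"])
for b,mm,a in blobs(im,"green",40):print("green",b.round(),a,outline(p,mm,55),unproj(p,b,55)[0,:2],unproj(p,b,125)[0,:2])
im,q=look("top")
for b,mm,a in blobs(im,"green",10):print("top",b.round(),a,unproj(q,b,125)[0,:2])
for b,mm,a in blobs(im,"yellow",10):print("ytop",b.round(),a,unproj(q,b,56)[0,:2])
hsv=cv2.cvtColor(im,cv2.COLOR_RGB2HSV)
m=(((hsv[:,:,0]<8)|(hsv[:,:,0]>172))&(hsv[:,:,1]>90)&(hsv[:,:,2]>50));r,c=np.nonzero(m[170:220,375:425]);w=unproj(q,np.c_[c+375,r+170],90)[:,:2];print(w.round())
plan([(500,-258,129,0,40)],1)
```

```text
[ 500.63506305 -258.90567382  216.58807262] -0.0030349167519627142 0.0046217705461696745
green [217.  89.] 726 ((583.8, -218.4), (11, 49), np.float64(1.482), 0.87) [ 584.55577413 -218.63424648] [ 582.69602274 -228.91420121]
green [258. 131.] 1053 ((547.8, -254.4), (32, 33), np.float64(0.783), 0.78) [ 548.18444018 -254.63379875] [ 555.25085799 -256.07882608]
top [340. 193.] 42 [ 569.80938097 -198.86626978]
top [365. 198.] 29 [ 556.46139627 -256.43575613]
ytop [143. 157.] 949 [681.78839721 302.51802631]
ytop [401. 242.] 184 [ 455.79964608 -361.24838296]
ytop [348. 235.] 47 [ 473.57264726 -230.12730384]
ytop [343. 277.] 247 [ 369.6931479  -213.04297961]
[]
[[-0.002,-0.001,0.195,0,-0.001,0,1],[-0.002,-0.002,0.195,0,0,-0.001,1],[-0.002,-0.001,0.194,-0.001,-0.001,0,1]]
3 rows
```

Request:
{"method": "move_arm", "body": {
  "targets": [
    [0.02, -0.03, 0.195, 0, 0, 0, 1],
    [0.02, -0.01, 0.195, 0, 0, 0, 1],
    [0.02, 0, 0.194, 0, 0, 0, 1],
    [0, 0, 0, 0, 0, 0, 1],
    [0, 0, 0, 0, 0, 0, 1]
  ]
}}

```text
time_s: 43.78
tool_pos: [510.5, -252.7, 130.8]
eef_rot: [-0.0, 1.0, -0.001, 0.004]
wrist_force: [0.6, 0.1, 0.2]
grip_width: 0.002
grasp_force: 0.0
```

Request:
{"method": "move_arm", "body": {
  "targets": [
    [0.06, 0.005, 0, 0, 0, 0, 1],
    [0.06, 0.005, 0, 0, 0, 0, 1],
    [0.06, 0.005, 0, 0, 0, 0, 1],
    [0.06, 0.005, 0, 0, 0, 0, 1],
    [0, 0, 0, 0, 0, 0, 1]
  ]
}}

```text
time_s: 44.4
tool_pos: [546.8, -255.2, 129.4]
eef_rot: [-0.001, 1.0, -0.001, 0.003]
wrist_force: [-0.4, 0.1, -0.1]
grip_width: -0.0
grasp_force: 0.0
```

Request:
{"method": "move_arm", "body": {
  "targets": [
    [0.05, 0.005, 0, 0, 0, 0, 1],
    [0.05, 0.005, 0, 0, 0, 0, 1],
    [0.05, 0.005, 0, 0, 0, 0, 1],
    [0.05, 0.005, 0, 0, 0, 0, 1],
    [0, 0, 0, 0, 0, 0, 1]
  ]
}}

```text
time_s: 45.02
tool_pos: [576.6, -258.2, 129.5]
eef_rot: [-0.001, 1.0, -0.001, 0.003]
wrist_force: [-0.0, 0.3, -0.4]
grip_width: 0.003
grasp_force: 0.0
```

Request:
{"method": "move_arm", "body": {
  "targets": [
    [0.03, 0.003, 0, 0, 0, 0, 1],
    [0.03, 0.003, 0, 0, 0, 0, 1],
    [0, 0, 0, 0, 0, 0, 1]
  ]
}}

```text
time_s: 45.4
tool_pos: [582.9, -259.0, 129.3]
eef_rot: [-0.002, 1.0, -0.001, -0.001]
wrist_force: [-14.7, 2.4, 4.5]
grip_width: 0.002
grasp_force: 7.3
```

Request:
{"method": "move_arm", "body": {
  "targets": [
    [0.015, 0.001, 0, 0, 0, 0, 1],
    [0, 0, 0, 0, 0, 0, 1]
  ]
}}

```text
time_s: 45.65
tool_pos: [583.2, -259.1, 129.3]
eef_rot: [-0.002, 1.0, -0.001, -0.003]
wrist_force: [-25.4, 5.5, 8.7]
grip_width: -0.001
grasp_force: 13.0
```

Hard stop reached. Back off and check everything from afar.

Request:
{"method": "move_arm", "body": {
  "targets": [
    [-0.1, 0, 0, 0, 0, 0, 1],
    [-0.25, 0, -0.1, 0, 0, 0, 1],
    [-0.2, 0.1, -0.3, 0, 0, 0, 1],
    [-0.1, 0.1, -0.3, 0, 0, 0, 1],
    [0, 0.1, 0, 0, 0, 0, 1],
    [0, 0, 0, 0, 0, 0, 1],
    [0, 0, 0, 0, 0, 0, 1]
  ]
}}

```text
time_s: 46.52
tool_pos: [489.1, -303.7, 232.4]
eef_rot: [-0.002, 1.0, -0.001, 0.002]
wrist_force: [-0.1, -0.0, -0.0]
grip_width: -0.004
grasp_force: 0.0
```

Run:
```python
from h import *
im,p=look("wrist");print(pose()[0],read_state()["wrist_force"])
for b,mm,a in blobs(im,"green",40):print("green",b.round(),a,unproj(p,b,125)[0,:2])
for b,mm,a in blobs(im,"orange",100):print("orange",a,outline(p,mm,31))
hsv=cv2.cvtColor(im,cv2.COLOR_RGB2HSV)
m=(((hsv[:,:,0]<8)|(hsv[:,:,0]>172))&(hsv[:,:,1]>110)&(hsv[:,:,2]>50)).astype(np.uint8)
n,l,st,c=cv2.connectedComponentsWithStats(m)
for i in range(1,n):
    if st[i,4]>10:print("red",st[i,4],unproj(p,c[i],90)[0,:2])
for b,mm,a in blobs(im,"yellow",15):print("yellow",a,unproj(p,b,56)[0,:2])
r=regions_of("sleeve","wrist");print([(x["conf"],outline(p,x["region"],90)) for x in r[:2]])
im,q=look("top")
for b,mm,a in blobs(im,"turq",50):print("turq",a,outline(q,mm,73))
for b,mm,a in blobs(im,"green",10):print("top",a,unproj(q,b,125)[0,:2])
```

```text
[ 489.14424345 -303.67385456  232.53907068] [0.51893134 0.52170859 0.39981708]
green [199.  34.] 1205 [ 606.75220007 -260.77683451]
green [170.  76.] 684 [ 580.2636542  -238.88443386]
orange 2070 ((427.3, -342.2), (57, 53), np.float64(0.026), 0.92)
orange 1972 ((419.4, -243.1), (57, 55), np.float64(0.024), 0.95)
red 152 [ 568.26555564 -366.85831198]
red 450 [394.57527019 -84.80246662]
yellow 90 [ 600.48542156 -376.36578321]
yellow 12780 [ 453.11757371 -291.9023089 ]
[]
turq 413 ((632.3, -36.3), (57, 58), np.float64(1.566), 0.78)
turq 429 ((529.6, 66.8), (57, 58), np.float64(1.113), 0.77)
turq 459 ((529.7, -35.3), (51, 54), np.float64(1.566), 0.99)
top 60 [ 605.69485458 -258.69142741]
top 42 [ 569.28615003 -198.95612038]
```

```bash
python3 -c "
from station import *
print(finish_job())"
```

```text
the job is handed in; nothing more can be done
None
```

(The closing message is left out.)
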